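# Fit the fuses on the propped test panel

## Robot

A 6-joint arm with a two-finger parallel gripper is mounted at the origin on the work surface. World frame = base frame: x ahead of the robot, y to its left, z up, the work surface at z = 0. Lengths are in mm, angles in degrees, forces in N, time in s.
With the tool pointing down it reaches from about 300 to 850 mm from the base axis. Payload 4.2 kg.
Tool frame: the origin (TCP) lies at the very end of the fingers, on their centre line; the grasp point (between the pads) lies 19 mm behind it (hold_point_z is the z of the grasp point in the tool frame, in mm); z points along the fingers, y is the direction in which the jaws open and shut (so a half turn about z gives the same grasp; the last joint's range is limited). The gripper opens to 91 mm and grips with 3 to 60 N. Pads are 32 mm wide; open, the fingers measure 118 mm over their backs; the gripper's body (76 mm by 178 mm) begins 60 mm behind the grasp point.
Start: joints at [-73.912, 18.312, 89.639, -0, 72.044, -1.146], TCP at [170.368, -549.201, 176.676] pointing down, gripper open.
Joint ranges: [-177.97, 177.97], [-48.28, 115.42], [12.27, 149.76], [-77.06, 257.06], [2.81, 150.46], [-146.56, 146.56]. Speed limits (degrees/s): [147.25, 147.25, 180, 180, 180, 180].

## Interface

Orientations are given as [roll, pitch, yaw] about the fixed x, y, z axes, in that order (R = Rz(yaw) Ry(pitch) Rx(roll)).
In Python, from workcell import state, grab_frame, job_done, hold_point_z gives the robot as it stands. The module is installed in compiled form; this text tells all that it offers.
- The arm moves only by the shell command python3 -m creep 'ROWS' [FORCE]. ROWS is JSON, a list of rows, each a list of 7 numbers: the closure, from 0 (fully open) to 1 (shut), then the shift along the tool's x, y, z in mm, then the turn, a rotation vector about the tool's x, y, z in degrees. A call has 1 to 5 rows; each row shifts and turns the commanded pose from where the row before left it, along the tool's axes as they then stand; what a row does not reach is not made up. A row lasts 1/8 s, in which the tool goes at most 62.5 mm and 10.7 degrees, less where a joint would pass 70% of its speed; a pose out of reach is approached as far as the arm can. A call is refused whole if a number of a shift passes 62.5 or a number of a turn 10.7, either way. A call with a gripper value outside its range is refused whole. The fingers move at their own pace and stop on an object; FORCE is the grip in N (left out, the last holds). Time passes only in rows, so rows that do not move let the fingers close. It gives the time, the measured TCP pose, the force and the opening at its end, in the units of the state.
- state(): the state, without advancing time (a new reading comes with each control period).
- grab_frame(name): name is "scene" or "top" or "wrist"; returns a dict with "frame" (480x640x3 uint8, red, green, blue), "fx", "fy", "cx", "cy" (pixels), "k1" (the pictures are not rectified: a ray, as slopes to the right and down, at radius r is drawn at 1 + k1 r^2 times it, then the intrinsics apply), "view" (4x4, takes a point from world to camera coordinates). Camera axes: x right, y down, z forward; pixel columns grow to the right and rows downward; lengths in mm; the calibration is good to about 2 mm. A picture is of the moment at which its call begins. There is no depth.
- job_done(): hands the job in, once; it reports no verdict.
The state is a dict: "time_s": time; "qpos": joint angles; "qvel": joint speeds; "effort": joint torques, N m; "ee_pos": TCP position; "ee_rot": TCP orientation; "force": force on the tool from outside, world axes, zero at the start; "torque": the same for the moment, N m; "gripper_width": finger opening in mm.
Only numpy, scipy, OpenCV 4.12 (cv2) and the standard library are available. Lean on these libraries where they do the work, as an engineer would, in place of code of your own. Each camera call takes 0.05 s, during which the arm holds its last target.

## Task

First work the wooden wedge back out from under the fuse panel in small tugs, letting the panel down gently until it lies flat, not letting it fall. Then snap every loose fuse fully down between a pair of spring clips, one to a pair, and when all are in wind the timer key clockwise, turn after turn, up to its stop; the wedge ends up lying in the grey tray. Leave the tape roll, screwdriver and jar alone.

Things in the scene. Friction and masses are not known exactly. Their poses are not given: they have to be found in the camera images.
- bed: fixed grey test bed carrying the hinged panel and a spring timer; origin on the table under its middle (place and yaw vary). In its frame: hinge line along x at y = +125 mm, 18 mm up; the panel's free edge at y = -125; two rubber rest posts 18 mm high at x = +-83, y = -110; timer (round, 72 mm across, its top 38 mm above the table) at x = -50, y = 195
- panel (a joint): angle of the heavy dark panel (185 x 250 x 12 mm, 1.6 kg) about its hinge: 0 lying flat on its bed (underside 18 mm above the table), about 0.09 at the start with its free edge propped up by the wedge; grows as the edge rises
- panel_edge (a point): middle of the lower corner of the panel's free edge (bed -y side), under which the wedge sits
- seat1 (a point): seat 1 of 4, each for one fuse between a pair of sprung brass clips: the point where the middle of a fully seated fuse lies, 16 mm above the panel's top face; x = the seated fuse's direction, z = the panel's upward normal. Seats stand side by side along the panel's y, 62 mm apart, seat1 nearest the free edge, seat4 nearest the hinge
- seat2 (a point): seat 2, the same. A clip is an upright brass leaf 28 mm wide, 31 mm high, that springs outward along x (1.1 N per mm, up to 12 mm), with a rounded inward ridge (radius 4 mm) 27 mm above the panel's top face; the two ridges stand 95 mm apart at rest
- seat3 (a point): seat 3, the same. A fuse lowered level, centred within 2 mm along x, meets the ridges with its lower chamfers 20 mm or so above home, needs about 10 N downward to spread them, and is home when its barrel rests on the panel; the ridges then close over its upper chamfers and hold it
- seat4 (a point): seat 4, the same, nearest the hinge
- wedge: wooden wedge 135 mm long (y), 32 wide (x), 0.12 kg; origin on its underside at mid length. Slope from a 6 mm thick tip at y = +67.5 up to 46 mm at y = -32.5; behind it an upright grip block 56 mm high (grasp across x at y = -50). Starts under the panel's free edge, y parallel to the bed's; pulls out along its own -y, up to about 12 N: panel down after 55 mm, wedge clear after 90 mm
- fuse1: cartridge fuse: square tan barrel 76 x 32 x 32 mm with a brass cap on each end (round, 30 mm across, chamfered to a 10 mm flat tip); 104 mm long over all, 0.13 kg. Origin at its middle, x along its length; it lies on any of its four sides (origin 16 mm above what it lies on), either way round. All fuses are alike; None if this one is absent
- fuse2: fuse 2, the same; None if absent
- fuse3: fuse 3, the same; None if absent
- fuse4: fuse 4, the same; None if absent
- tray: fixed low grey tray for the wedge, 200 (x) x 115 (y) x 35 mm high, walls and floor 5 mm; origin on the table under its middle
- key (a joint): winding of the timer's steel wing key, in rad: starts at 0 to 0.8, grows as it is turned clockwise seen from above, stops at 4.6 (fully wound). It is sprung, 0.12 to 0.21 N m to turn, but a clutch holds it where it is left, so it can be let go and gripped again
- key_grip (a point): middle of the key's upright wings: 64 mm long (this point's x), 10 mm thick (y), 30 mm high (z); on the key's turning axis, 67 mm above the table, wings' underside 52 mm, the timer's top 38 mm above the table
- tape: bystander: roll of tape standing on its flat side, 90 mm across, 45 mm high; origin under its middle
- driver: bystander: screwdriver lying on the table, along its x
- jar: bystander: glass jar 66 mm across, 90 mm high; origin under its middle

How it is judged:
By the outcome, as a careful person would: the job done as asked, in the order asked, and still so for the second after the job is handed in, with the robot touching nothing.
Of fuse1, fuse2, fuse3, fuse4 only 2 to 4 are there at a start; the rules pass over those that are not, and their reading is None.
At some moment in a run one of fuse1, fuse2, fuse3, fuse4 may be knocked a few centimetres aside while the robot is not near it.
Once in a run the grip may slacken for a moment while it holds something.
It also fails if it takes over 210 s, if anything falls off the work surface, if the arm or the gripper's body presses on something with over 40 N, if the wrist force passes 120 N, or if a joint passes its speed limit or range.

## Working session

There is one attempt and no reset: what is moved stays moved. The work goes in short steps, Python scripts to look and compute and a shell command to move; the robot and the scene stay as the last step left them, time stands still between calls to the robot, and variables do not carry over. Pictures are saved under pics/ and viewed, and the job is handed in when it is done.

```bash
mkdir -p pics; ls
python3 - <<'E'
from workcell import *
import cv2
s=state();print(s, hold_point_z if not callable(hold_point_z) else hold_point_z())
for n in("scene","top","wrist"):
    f=grab_frame(n);cv2.imwrite(f"pics/{n}0.png",f["frame"][:,:,::-1]);print(n,f["fx"],f["fy"],f["cx"],f["cy"],f["k1"],f["view"].round(3).tolist() if hasattr(f["view"],"round") else f["view"])
E
```

```text
pics
{'time_s': 0.0, 'qpos': array([-7.39115467e+01,  1.83528219e+01,  8.97054919e+01,  1.17135037e-03,
        7.20434066e+01, -1.14487600e+00]), 'qvel': array([-0.01994471, -0.04811757,  0.0323681 ,  0.0332358 , -0.00417131,
        0.00225938]), 'effort': array([ 1.37118959e-04, -4.12465239e+01, -2.31973761e+01,  7.29150069e-02,
        4.58122243e-02, -1.40276456e-04]), 'ee_pos': array([ 170.21385717, -548.64181557,  175.8146925 ]), 'ee_rot': array([-1.79898322e+02, -3.14585448e-03,  1.72329644e+01]), 'force': array([ 0.53913157, -0.67926636, -0.06961757]), 'torque': array([ 0.0201832 , -0.03739493, -0.00720183]), 'gripper_width': 91.1868554790742} -18.8
scene 527.2693387902392 527.2693387902392 323.8933536626308 238.4290657080748 -0.15120906960784383 [[0.648, 0.762, -0.002, -367.517], [0.428, -0.365, -0.827, -165.494], [-0.631, 0.535, -0.563, 1588.8], [0.0, 0.0, 0.0, 1.0]]
top 485.93822426466824 485.93822426466824 306.51734964660795 243.61122760120386 -0.024587358960809803 [[0.017, -1.0, 0.016, -15.438], [-0.989, -0.019, -0.145, 577.97], [0.145, -0.013, -0.989, 1299.39], [0.0, 0.0, 0.0, 1.0]]
wrist 388.53739536349406 388.53739536349406 315.6690428779776 245.1025484072119 0.013848408400004595 [[0.296, -0.955, -0.002, -574.762], [-0.917, -0.285, 0.278, -30.929], [-0.266, -0.081, -0.961, 390.761], [0.0, 0.0, 0.0, 1.0]]
```

View pics/top0.png

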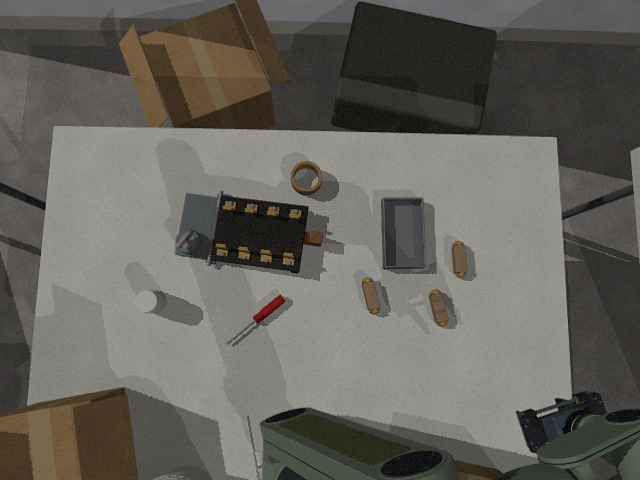

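View pics/scene0.png

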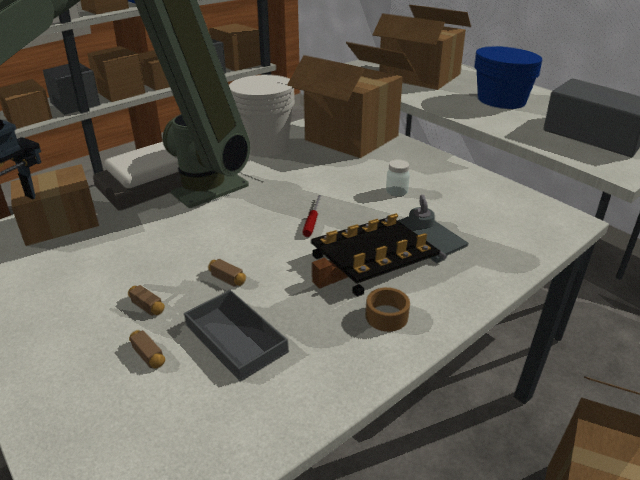

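View pics/wrist0.png

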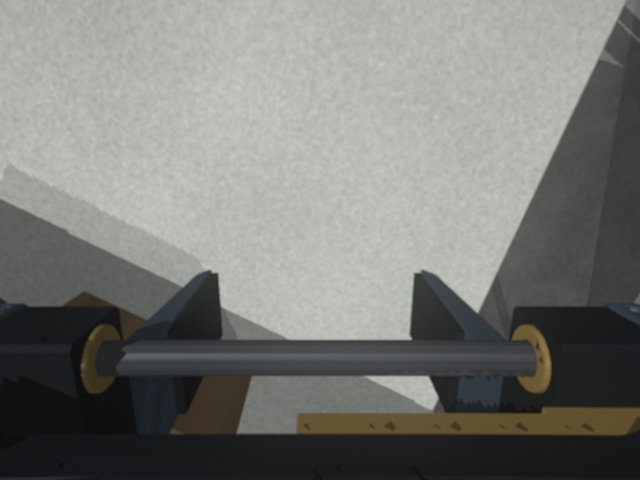

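```bash
cat > h.py <<'E'
import numpy as np, cv2, sys
from workcell import *
from scipy.spatial.transform import Rotation as R
def cam(n,save=None):
    f=grab_frame(n); f=dict(f); f["V"]=np.array(f["view"])
    if save: cv2.imwrite(f"pics/{save}.png",f["frame"][:,:,::-1])
    return f
def K(f): return np.array([[f["fx"],0,f["cx"]],[0,f["fy"],f["cy"]],[0,0,1.]]),np.array([f["k1"],0,0,0,0.])
def p2w(f,u,v,z):
    k,d=K(f); p=cv2.undistortPoints(np.array([[[u,v]]],float),k,d)[0,0]
    V=f["V"];r=V[:3,:3].T@np.array([p[0],p[1],1]);o=-V[:3,:3].T@V[:3,3]
    return o+r*(z-o[2])/r[2]
def proj(f,P):
    k,d=K(f); V=f["V"]
    return cv2.projectPoints(np.atleast_2d(np.array(P,float)),cv2.Rodrigues(V[:3,:3])[0],V[:3,3].copy(),k,d)[0][:,0]
def crop(f,u0,v0,u1,v1,s,name):
    c=cv2.resize(f["frame"][v0:v1,u0:u1,::-1],None,fx=s,fy=s,interpolation=cv2.INTER_CUBIC);cv2.imwrite(f"pics/{name}.png",c)
def tool(): s=state(); return np.array(s["ee_pos"]),R.from_euler("xyz",s["ee_rot"],degrees=True),s
def go(pos,yaw=None,rpy=None):
    "tool-frame shift (in the axes as they now stand) and rotvec to reach TCP pos / yaw (nearest half turn) pointing down"
    p,r,s=tool()
    d=r.inv().apply(np.array(pos)-p)
    best=None
    if yaw is not None:
        for k in(0,180):
            rv=(r.inv()*R.from_euler("xyz",[180,0,yaw+k],degrees=True)).as_rotvec(degrees=True)
            if best is None or np.linalg.norm(rv)<np.linalg.norm(best): best=rv
    print("t",round(s["time_s"],2),"TCP",p.round(1),np.round(s["ee_rot"],1),"F",np.round(s["force"],1),"w",round(s["gripper_width"],1),"\n shift",d.round(1),"turn",None if best is None else best.round(1))
E
python3 - <<'E'
from h import *
f=cam("top");crop(f,170,150,350,285,4.4,"topA");crop(f,340,190,500,340,4,"topB")
f=cam("scene");crop(f,290,170,480,330,4,"scA")
E
```

```text
(no output)
```

View pics/topA.png

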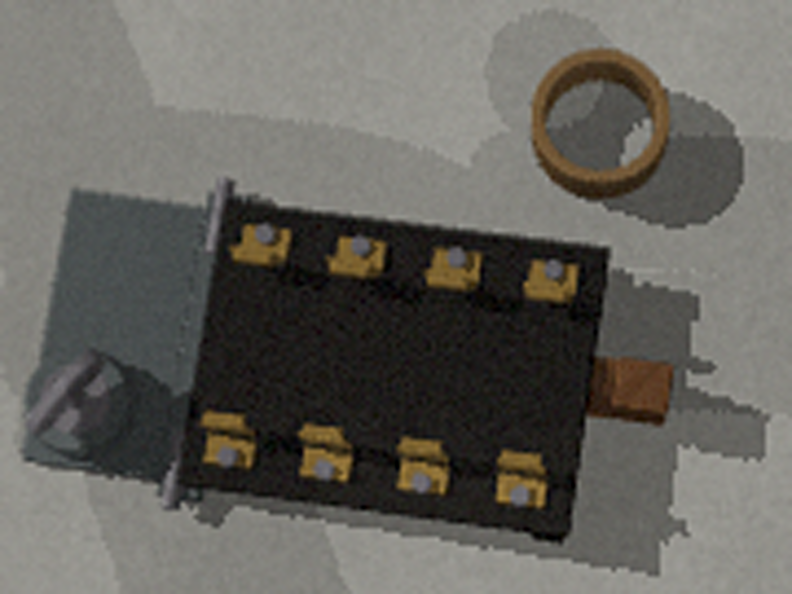

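View pics/topB.png

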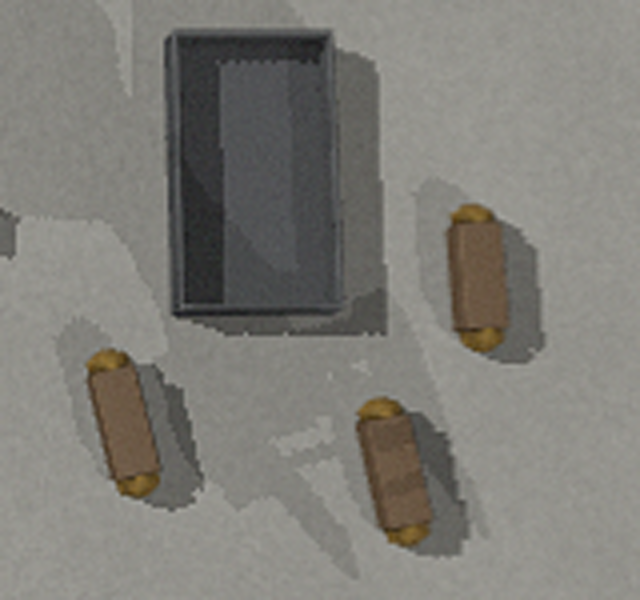

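View pics/scA.png

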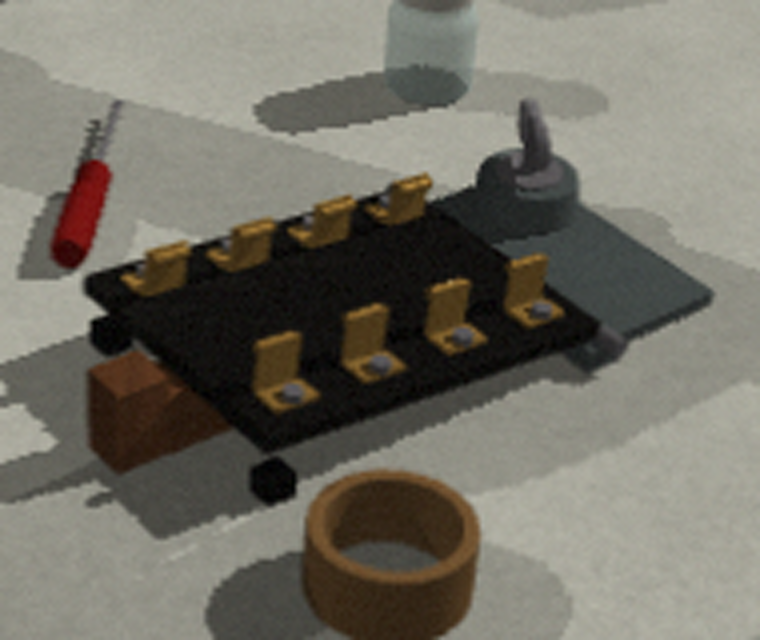

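```bash
cat > fitbed.py <<'E'
from h import *
from scipy.optimize import least_squares
def panelpt(b,x,y,h):  # bed-frame panel coords, h above underside (0..)
    bx,by,yaw,a=b
    dy=y-125; yy=125+dy*np.cos(a)+h*np.sin(a); zz=18-dy*np.sin(a)+h*np.cos(a)
    c,s=np.cos(yaw),np.sin(yaw)
    return [bx+c*x-s*yy,by+s*x+c*yy,zz]
E
python3 - <<'E'
from fitbed import *
T=cam("top");S=cam("scene")
tp=[(( 92.5,125,12),(230,198)),((92.5,-125,12),(610,248)),((-92.5,-125,12),(570,540)),((-92.5,125,12),(185,488))]
sp=[((-92.5,-125,12),(87,276)),((92.5,-125,12),(265,433)),((92.5,125,12),(600,322))]
def res(b):
    r=[]
    for q,(u,v) in tp: r+=list(proj(T,panelpt(b,*q))[0]-np.array([170+u/4.4,150+v/4.4]))
    for q,(u,v) in sp: r+=list(proj(S,panelpt(b,*q))[0]-np.array([290+u/4,170+v/4]))
    return r
o=least_squares(res,[600,150,-.1,.09]);print(o.x,np.degrees(o.x[2]),np.round(o.fun,1))
b=o.x
def loc(P):
    d=np.array(P[:2])-b[:2];c,s=np.cos(b[2]),np.sin(b[2]);return np.array([c*d[0]+s*d[1],-s*d[0]+c*d[1]]).round(1)
for u,v in[(614,358),(672,365),(665,425),(608,418)]:
    w=p2w(T,170+u/4.4,150+v/4.4,56);print("wedge",w.round(1),loc(w))
for (a,c) in[((95,377),(145,473)),((383,417),(412,525)),((478,225),(485,330))]:
    A,B=[p2w(T,340+u/4,190+v/4,32)[:2] for u,v in(a,c)];d=A-B;print("fuse mid",((A+B)/2).round(1),"dir",np.degrees(np.arctan2(d[1],d[0])).round(1),np.linalg.norm(d).round(1))
for (u,v) in[(108,355),(140,490),(380,403),(408,540),(473,210),(484,345)]: print("tip",p2w(T,340+u/4,190+v/4,16)[:2].round(1))
for (u,v) in[(167,32),(333,32),(342,310),(175,312)]: print("tray",p2w(T,340+u/4,190+v/4,35)[:2].round(1))
for(u,v)in[(32,425),(95,355)]: print("key",p2w(T,170+u/4.4,150+v/4.4,82)[:2].round(1))
k=panelpt([b[0],b[1],b[2],0],-50,195,0);print("keyaxis",np.round(k,1))
E
```

```text
[ 6.06219735e+02  1.24006869e+02 -1.21384233e-01  9.14564747e-02] -6.954804268752656 [-1.1  0.2  0.1 -0.8 -0.1 -1.2 -1.8 -1.2 -2.2 -0.7 -0.6  0.7 -0.6 -0.4]
wedge [610.2 -12.5  56. ] [  20.5 -135. ]
wedge [606.5 -48.7  56. ] [  21.2 -171.4]
wedge [568.7 -44.8  56. ] [ -16.8 -172.1]
wedge [572.4  -9.3  56. ] [ -17.4 -136.5]
fuse mid [ 437.1 -181.8] dir 27.8 73.6
fuse mid [ 408.8 -373. ] dir 14.2 75.6
fuse mid [ 543.7 -435.1] dir 2.2 73.7
tip [ 486.1 -175.9]
tip [ 393.1 -198. ]
tip [ 455.9 -366.4]
tip [ 361.7 -384. ]
tip [ 593.5 -435.7]
tip [ 497.7 -440.8]
tray [ 713.5 -215.2]
tray [ 716.1 -333.2]
tray [ 518.7 -335.8]
tray [ 515.2 -219.7]
key [557.6 340.4]
key [601.4 304.4]
keyaxis [580.2 323.6  18. ]
```

```bash
python3 -c "
from h import *
go([589.5,-29,180],83)
f=cam('wrist');V=f['V'];print((-V[:3,:3].T@V[:3,3]).round(1))"
```

```text
t 0.35 TCP [ 170.3 -549.1  176.5] [-180.    -0.    17.2] F [ 0.3 -0.7 -1. ] w 91.4 
 shift [ 554.4 -372.5   -3.4] turn [ -0.   -0.  -65.8]
[ 245.7 -526.4  383.6]
```

```bash
python3 -m creep '[[0,40,-27,0,0,0,0],[0,40,-27,0,0,0,0],[0,40,-27,0,0,0,0],[0,40,-27,0,0,0,0],[0,40,-27,0,0,0,0]]' 30; python3 -m creep '[[0,40,-27,0,0,0,0],[0,40,-27,0,0,0,0],[0,40,-27,0,0,0,0],[0,40,-27,0,0,0,0],[0,40,-27,0,0,0,0]]'; python3 -m creep '[[0,0,0,0,0,0,-10],[0,0,0,0,0,0,-10],[0,0,0,0,0,0,-10],[0,0,0,0,0,0,-10],[0,0,0,0,0,0,-10]]';python3 -c "
from h import *
go([589.5,-29,180],83)"
```

```text
time_s: 1.02
ee_pos: [322.2, -359.8, 176.8]
ee_rot: [180.0, -0.0, 17.2]
force: [1.0, 0.1, 0.5]
gripper_width: 91.5
time_s: 1.65
ee_pos: [473.3, -171.5, 176.9]
ee_rot: [180.0, -0.0, 17.2]
force: [0.0, -0.7, 0.4]
gripper_width: 91.4
time_s: 2.28
ee_pos: [472.4, -172.8, 176.7]
ee_rot: [180.0, 0.0, 67.6]
force: [0.3, 0.3, 0.5]
gripper_width: 91.2
t 2.27 TCP [ 472.4 -172.8  176.7] [180.    0.   67.6] F [0.3 0.3 0.5] w 91.2 
 shift [177.6  53.4  -3.3] turn [  0.    0.  -15.4]
```

```bash
python3 -m creep '[[0,45,13,0,0,0,0],[0,45,13,0,0,0,0],[0,30,13,0,0,0,0],[0,0,0,0,0,0,-8],[0,0,0,0,0,0,-7.4]]';python3 -m creep '[[0,0,0,0,0,0,0]]'; python3 -c "
from h import *
go([589.5,-29,180],83)
cam('wrist','w1')"
```

```text
time_s: 2.9
ee_pos: [555.0, -76.7, 176.4]
ee_rot: [-180.0, 0.0, 82.9]
force: [-0.5, -0.4, -0.1]
gripper_width: 91.1
time_s: 3.02
ee_pos: [554.8, -77.1, 176.6]
ee_rot: [-180.0, 0.0, 82.6]
force: [-0.6, -0.5, -0.4]
gripper_width: 91.2
t 3.02 TCP [554.8 -77.1 176.6] [-180.     0.    82.6] F [-0.6 -0.5 -0.4] w 91.2 
 shift [52.2 28.1 -3.4] turn [-0.   0.  -0.4]
```

View pics/w1.png

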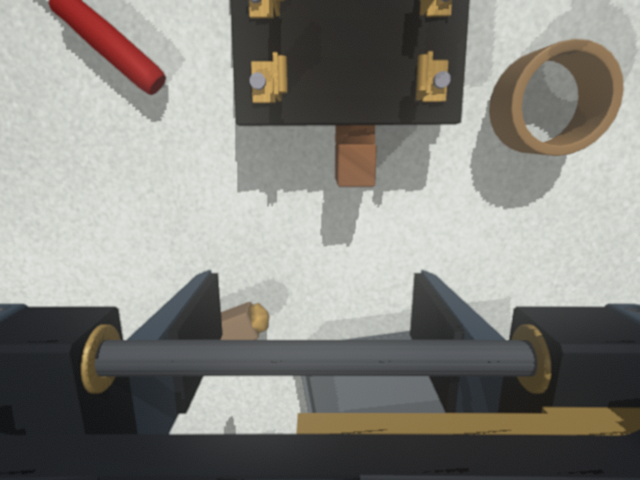

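```bash
python3 -c "
from h import *
f=cam('wrist')
for u,v in [(336,186),(375.5,186)]: print(p2w(f,u,v,54).round(1))
for u,v in [(236,124),(462,124)]: print('edge',p2w(f,u,v,52).round(1))
go([589.5,-29,180],83)"
```

```text
[576.6 -45.1  54. ]
[609.7 -49.4  54. ]
edge [501.8  15.2  52. ]
edge [684.1  -8.9  52. ]
t 3.12 TCP [554.8 -77.3 176.7] [180.    0.   82.5] F [ 0.5 -0.4  0.2] w 91.5 
 shift [52.4 28.1 -3.3] turn [ 0.   0.  -0.5]
```

```bash
python3 -m creep '[[0,27,17,0,0,0,0],[0,26,17,0,0,0,0],[0,0,0,50,0,0,0],[0,0,0,50,0,0,0],[0,0,0,30,0,0,0]]';python3 -m creep '[[0,0,0,0,0,0,0]]'; python3 -c "
from h import *
go([595,-30,19],82.5)"
```

```text
time_s: 3.75
ee_pos: [593.9, -29.0, 44.2]
ee_rot: [-179.8, 0.0, 82.5]
force: [-0.2, -0.8, -0.6]
gripper_width: 91.0
time_s: 3.88
ee_pos: [593.3, -29.1, 44.4]
ee_rot: [-179.7, 0.0, 82.6]
force: [-0.3, 0.5, 0.5]
gripper_width: 91.3
t 3.88 TCP [593.3 -29.1  44.4] [-179.7    0.    82.6] F [-0.3  0.5  0.5] w 91.3 
 shift [-0.7  2.  25.4] turn [-0.3  0.   0.1]
```

Lower and close, gently.

```bash
python3 -m creep '[[0,0,1,25,0,0,0],[0,0,0.5,0,0,0,0],[0.5,0,0,0,0,0,0],[0.6,0,0,0,0,0,0],[0.7,0,0,0,0,0,0]]' 40;python3 -m creep '[[1,0,0,0,0,0,0],[1,0,0,0,0,0,0],[1,0,0,0,0,0,0],[1,0,0,0,0,0,0]]'
```

```text
time_s: 4.5
ee_pos: [597.3, -29.3, 22.6]
ee_rot: [179.9, -0.0, 82.6]
force: [0.1, -0.5, -0.4]
gripper_width: 64.1
time_s: 5.0
ee_pos: [596.8, -29.2, 21.6]
ee_rot: [-180.0, 0.0, 82.6]
force: [-0.7, 0.2, -0.0]
gripper_width: 23.8
```

```bash
python3 -c "
from h import *
cam('wrist','w2');f=cam('scene','s2');crop(f,240,170,440,320,4,'s2')
go([595,-30,19],82.5)"
```

```text
t 5.1 TCP [596.8 -29.2  21.6] [-180.     0.    82.6] F [ 0.1 -0.5 -0.6] w 16.0 
 shift [-1.  -1.7  2.6] turn [-0.   0.   0.1]
```

View pics/w2.png

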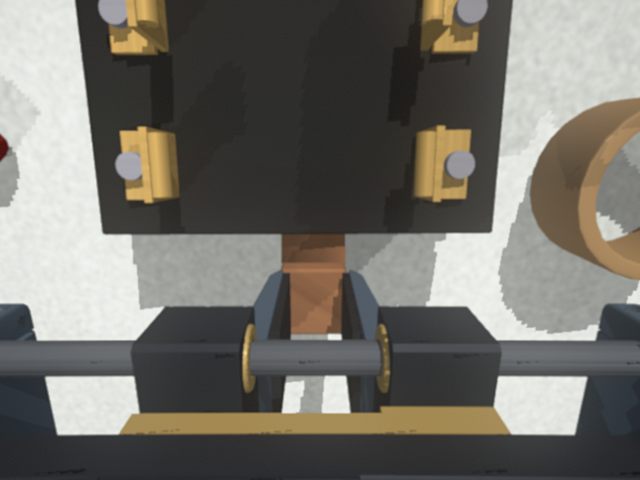

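View pics/s2.png

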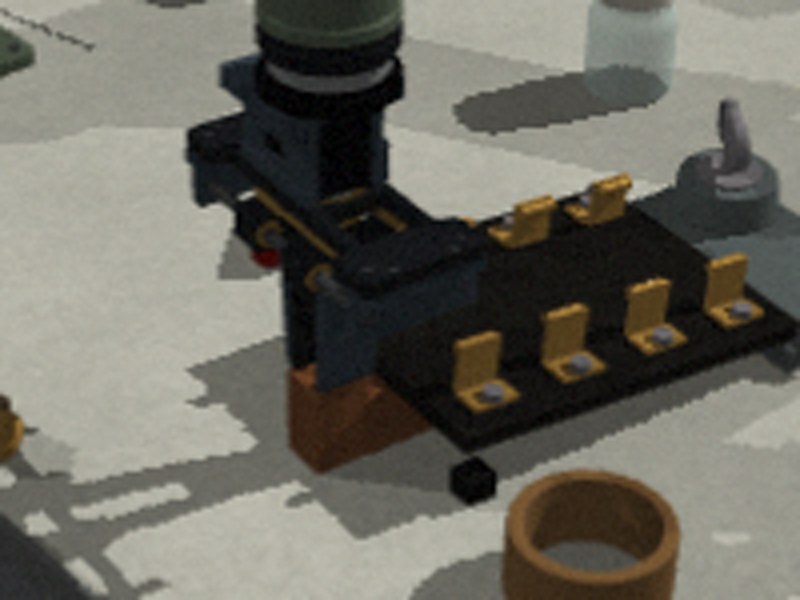

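```bash
python3 -c "
from h import *
f=cam('scene');p,r,s=tool();print(s['gripper_width'],p)
q=proj(f,[p,p+[0,0,19],p+[0,0,79],[595,-30,56]]);print(q,((q-[240,170])*4).round())
f=cam('wrist','w3');print(proj(f,[p,p+[0,0,19],[595,-30,56]]))
"
```

```text
12.18016473075183 [596.79264775 -29.25880707  21.58813394]
[[322.40238287 275.19468385]
 [322.37426353 268.48764617]
 [322.28246462 246.45608944]
 [321.57202493 262.71390301]] [[330. 421.]
 [329. 394.]
 [329. 306.]
 [326. 371.]]
[[315.51537086 275.99324653]
 [315.53800909 288.94168002]
 [312.08226362 303.13602035]]
```

View pics/w3.png

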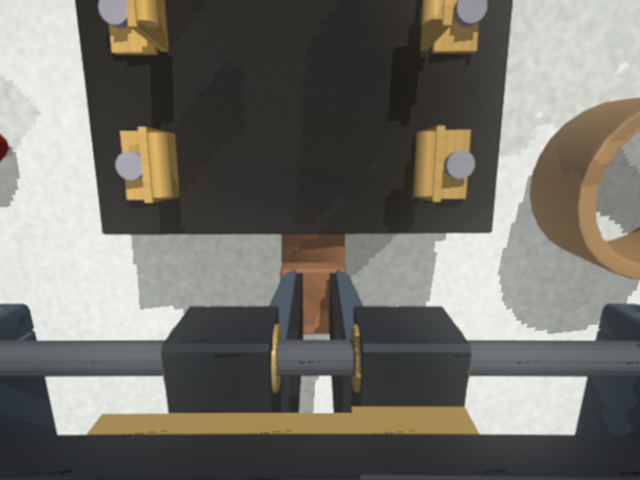

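```bash
python3 -c "
from h import *
f=cam('wrist');p,r,s=tool();w=s['gripper_width'];print(w,p)
V=f['V']
for z in (0,-10,-19,-30,-45,-60):
  for x in (-16,0,16):
    P=[p+r.apply([x,y,z]) for y in(-45.6,-w/2,w/2,45.6)]
    print(z,x,proj(f,P).round(0).tolist(), (V[:3,:3]@P[0]+V[:3,3])[2].round(0))
"
```

```text
4.0538760225976125 [596.81119136 -29.24258864  21.60165695]
0 -16 [[237.0, 302.0], [312.0, 302.0], [319.0, 302.0], [394.0, 302.0]] 225.0
0 0 [[235.0, 276.0], [312.0, 276.0], [319.0, 276.0], [396.0, 276.0]] 221.0
0 16 [[234.0, 249.0], [312.0, 249.0], [319.0, 249.0], [397.0, 249.0]] 216.0
-10 -16 [[233.0, 310.0], [312.0, 309.0], [319.0, 309.0], [398.0, 309.0]] 216.0
-10 0 [[232.0, 283.0], [312.0, 283.0], [319.0, 282.0], [399.0, 282.0]] 211.0
-10 16 [[230.0, 254.0], [312.0, 254.0], [319.0, 254.0], [401.0, 254.0]] 207.0
-19 -16 [[230.0, 317.0], [312.0, 317.0], [319.0, 317.0], [401.0, 317.0]] 207.0
-19 0 [[228.0, 289.0], [312.0, 289.0], [319.0, 289.0], [403.0, 289.0]] 203.0
-19 16 [[226.0, 260.0], [312.0, 260.0], [320.0, 260.0], [405.0, 260.0]] 198.0
-30 -16 [[225.0, 327.0], [312.0, 327.0], [320.0, 327.0], [406.0, 327.0]] 196.0
-30 0 [[223.0, 298.0], [311.0, 298.0], [320.0, 298.0], [408.0, 297.0]] 192.0
-30 16 [[221.0, 267.0], [311.0, 267.0], [320.0, 267.0], [410.0, 267.0]] 187.0
-45 -16 [[218.0, 342.0], [311.0, 342.0], [320.0, 342.0], [413.0, 342.0]] 182.0
-45 0 [[216.0, 311.0], [311.0, 311.0], [320.0, 311.0], [415.0, 311.0]] 178.0
-45 16 [[213.0, 278.0], [311.0, 278.0], [320.0, 278.0], [418.0, 278.0]] 173.0
-60 -16 [[210.0, 360.0], [311.0, 360.0], [320.0, 360.0], [422.0, 360.0]] 168.0
-60 0 [[207.0, 327.0], [311.0, 327.0], [320.0, 327.0], [424.0, 327.0]] 163.0
-60 16 [[204.0, 292.0], [311.0, 291.0], [321.0, 291.0], [427.0, 291.0]] 159.0
```

```bash
python3 -m creep '[[0.5,0,0,0,0,0,0],[0,0,0,0,0,0,0],[0,0,0,0,0,0,0],[0,0,0,0,0,0,0],[0,0,0,0,0,0,0]]';python3 -m creep '[[0,0,0,0,0,0,0],[0,0,0,0,0,0,0],[0,0,0,0,0,0,0]]'; python3 -c "
from h import *
cam('wrist','w4');f=cam('scene','s4');crop(f,240,170,440,320,4,'s4')
go([595,-30,19],82.5)"
```

```text
time_s: 5.88
ee_pos: [596.8, -29.2, 21.6]
ee_rot: [-180.0, 0.0, 82.6]
force: [0.0, 0.4, 0.5]
gripper_width: 51.4
time_s: 6.25
ee_pos: [596.8, -29.3, 21.7]
ee_rot: [180.0, 0.0, 82.6]
force: [0.7, -0.5, -0.5]
gripper_width: 81.1
t 6.35 TCP [596.8 -29.3  21.7] [180.    0.   82.6] F [ 0.4 -0.4 -0.4] w 88.9 
 shift [-1.  -1.7  2.7] turn [0.  0.  0.1]
```

View pics/w4.png

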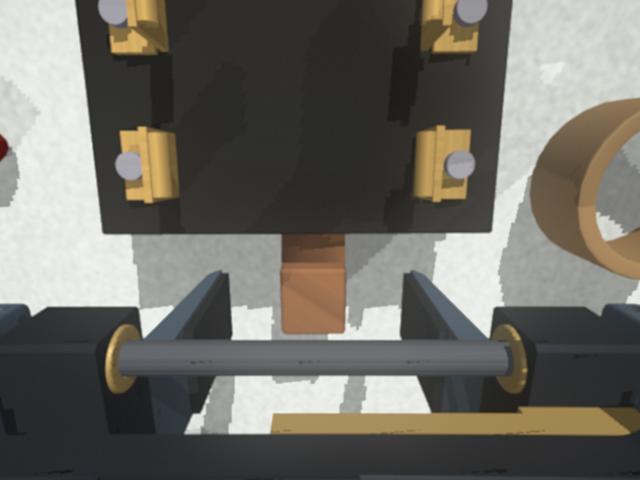

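View pics/s4.png

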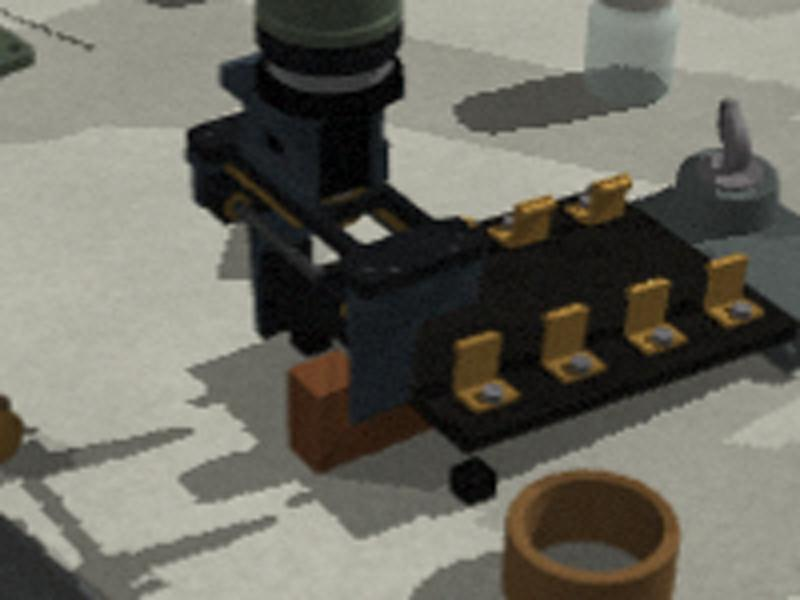

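```bash
python3 -c "
from h import *
f=cam('scene');p,r,s=tool();
for z in(0,-15,-30,-36,-45):
  P=[p+r.apply([x,y,z]) for x in(-16,16) for y in (-57,-44,44,57)]
  print(z,((proj(f,P)-[240,170])*4).round(0).tolist())
"
```

```text
0 [[253.0, 379.0], [265.0, 390.0], [349.0, 473.0], [362.0, 485.0], [300.0, 361.0], [312.0, 372.0], [397.0, 452.0], [411.0, 465.0]]
-15 [[252.0, 358.0], [264.0, 369.0], [349.0, 451.0], [362.0, 464.0], [299.0, 340.0], [311.0, 351.0], [398.0, 431.0], [411.0, 443.0]]
-30 [[252.0, 337.0], [263.0, 348.0], [349.0, 429.0], [362.0, 442.0], [299.0, 319.0], [311.0, 330.0], [398.0, 409.0], [412.0, 422.0]]
-36 [[251.0, 328.0], [263.0, 340.0], [349.0, 421.0], [362.0, 433.0], [299.0, 310.0], [311.0, 321.0], [398.0, 401.0], [412.0, 413.0]]
-45 [[251.0, 315.0], [263.0, 327.0], [349.0, 407.0], [362.0, 420.0], [299.0, 298.0], [311.0, 309.0], [399.0, 387.0], [412.0, 400.0]]
```

```bash
python3 -m creep '[[0,-1,-1.5,12,0,0,0],[0,0,0,10,0,0,0],[0,0,0,0,0,0,0]]';python3 -m creep '[[0,0,0,10,0,0,0],[0,0,0,8,0,0,0],[0,0,0,0,0,0,0]]';python3 -c "
from h import *
f=cam('scene','s4');crop(f,240,170,440,320,4,'s5')
go([595,-30,19],82.5)"
```

```text
time_s: 6.78
ee_pos: [594.0, -30.0, -1.8]
ee_rot: [-179.8, 0.0, 82.6]
force: [-0.7, 0.3, -0.6]
gripper_width: 91.1
time_s: 7.15
ee_pos: [594.5, -30.0, -19.3]
ee_rot: [-179.9, 0.0, 82.6]
force: [-0.3, -0.5, 0.2]
gripper_width: 91.5
t 7.2 TCP [594.9 -30.  -18.8] [-180.     0.    82.6] F [0.  0.4 0.4] w 91.0 
 shift [  0.    0.  -37.8] turn [-0.   0.   0.1]
```

View pics/s5.png

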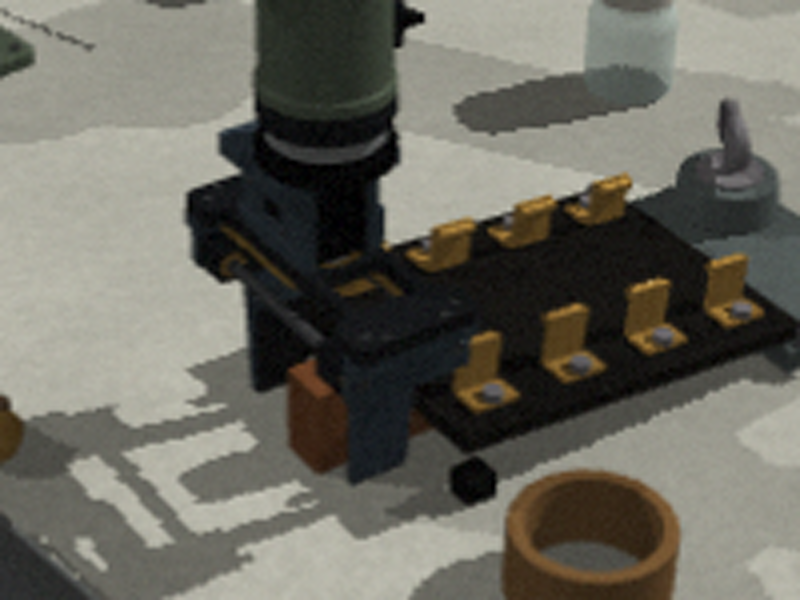

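```bash
python3 -m creep '[[0.5,0,0,0,0,0,0],[0.6,0,0,0,0,0,0],[1,0,0,0,0,0,0],[1,0,0,0,0,0,0],[1,0,0,0,0,0,0]]' 40;python3 -m creep '[[1,0,0,0,0,0,0],[1,0,0,0,0,0,0],[1,0,0,0,0,0,0],[1,0,0,0,0,0,0]]'
```

```text
time_s: 7.82
ee_pos: [595.2, -30.1, -18.3]
ee_rot: [180.0, 0.0, 82.6]
force: [-0.1, 0.6, 1.0]
gripper_width: 44.3
time_s: 8.32
ee_pos: [595.2, -30.1, -18.4]
ee_rot: [180.0, 0.0, 82.6]
force: [0.4, -0.1, 0.2]
gripper_width: 31.5
```

```bash
python3 -m creep '[[1,-2,0,0,0,0,0],[1,0,0,0,0,0,0],[1,-3,0,0,0,0,0],[1,0,0,0,0,0,0],[1,0,0,0,0,0,0]]'; python3 -m creep '[[1,-3,0,0,0,0,0],[1,0,0,0,0,0,0],[1,-3,0,0,0,0,0],[1,0,0,0,0,0,0],[1,0,0,0,0,0,0]]'; python3 -c "
from h import *
f=cam('wrist','w6');go([595,-30,19],82.5)"
```

```text
time_s: 8.95
ee_pos: [594.7, -34.1, -18.4]
ee_rot: [180.0, -0.1, 82.6]
force: [0.9, 5.8, 0.4]
gripper_width: 31.9
time_s: 9.57
ee_pos: [593.8, -40.6, -18.4]
ee_rot: [-180.0, -0.0, 82.6]
force: [1.1, 5.0, 0.2]
gripper_width: 32.1
t 9.62 TCP [593.9 -40.6 -18.4] [180.   -0.   82.6] F [-0.1  4.6 -0.1] w 31.9 
 shift [ 10.7  -0.2 -37.4] turn [ 0.  -0.   0.1]
```

View pics/w6.png

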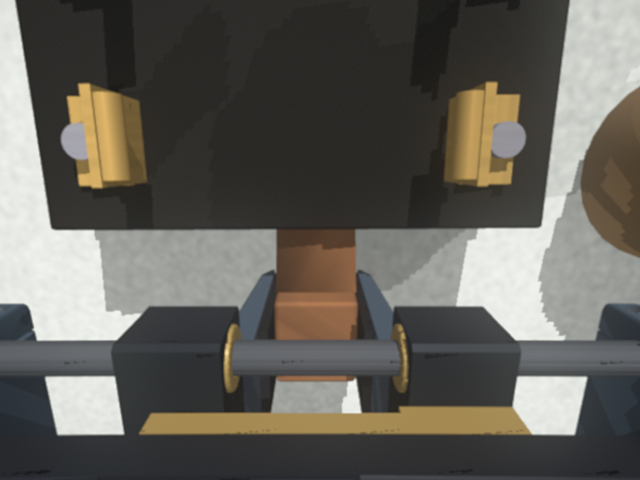

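Wedge comes along with the grip (about 5 N). Continuing in small tugs.

```bash
python3 -m creep '[[1,-3,0,0,0,0,0],[1,0,0,0,0,0,0],[1,-3,0,0,0,0,0],[1,0,0,0,0,0,0],[1,-3,0,0,0,0,0]]'; python3 -m creep '[[1,0,0,0,0,0,0],[1,-3,0,0,0,0,0],[1,0,0,0,0,0,0],[1,-3,0,0,0,0,0],[1,0,0,0,0,0,0]]'; python3 -m creep '[[1,-3,0,0,0,0,0],[1,0,0,0,0,0,0],[1,-3,0,0,0,0,0],[1,0,0,0,0,0,0],[1,-3,0,0,0,0,0]]'; python3 -m creep '[[1,0,0,0,0,0,0],[1,-3,0,0,0,0,0],[1,0,0,0,0,0,0],[1,-3,0,0,0,0,0],[1,0,0,0,0,0,0]]'; python3 -c "
from h import *
f=cam('wrist','w7');go([595,-30,19],82.5)"
```

```text
time_s: 10.25
ee_pos: [592.6, -49.2, -18.4]
ee_rot: [-180.0, -0.0, 82.6]
force: [0.5, 6.7, -0.6]
gripper_width: 31.9
time_s: 10.88
ee_pos: [591.8, -55.8, -18.4]
ee_rot: [-180.0, -0.0, 82.6]
force: [1.1, 4.9, 0.1]
gripper_width: 31.7
time_s: 11.5
ee_pos: [590.7, -64.2, -18.4]
ee_rot: [-180.0, -0.0, 82.6]
force: [0.2, 6.9, -0.0]
gripper_width: 31.9
time_s: 12.12
ee_pos: [589.9, -70.7, -18.4]
ee_rot: [-180.0, 0.0, 82.6]
force: [0.4, 4.6, 0.8]
gripper_width: 31.8
t 12.18 TCP [589.9 -70.8 -18.4] [-180.     0.    82.6] F [1.2 4.4 0.9] w 31.7 
 shift [ 41.1  -0.2 -37.4] turn [-0.   0.   0.1]
```

View pics/w7.png

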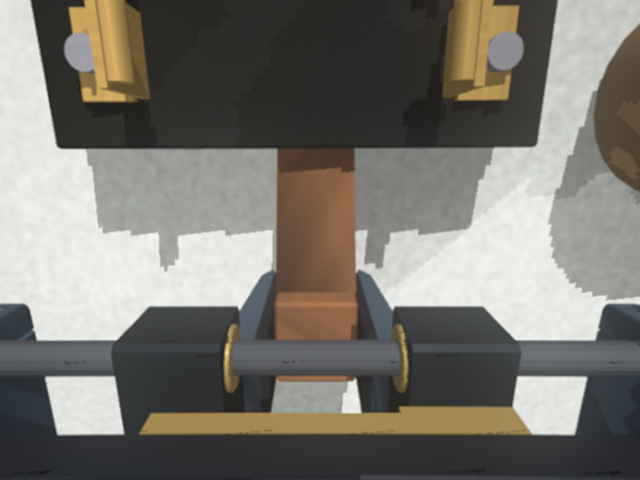

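```bash
python3 -m creep '[[1,-3,0,0,0,0,0],[1,0,0,0,0,0,0],[1,-3,0,0,0,0,0],[1,0,0,0,0,0,0],[1,-2,0,0,0,0,0]]'; python3 -m creep '[[1,0,0,0,0,0,0],[1,-2,0,0,0,0,0],[1,0,0,0,0,0,0],[1,-2,0,0,0,0,0],[1,0,0,0,0,0,0]]'; python3 -m creep '[[1,-2,0,0,0,0,0],[1,0,0,0,0,0,0],[1,-2,0,0,0,0,0],[1,0,0,0,0,0,0],[1,-2,0,0,0,0,0]]'; python3 -m creep '[[1,-3,0,0,0,0,0],[1,0,0,0,0,0,0],[1,-4,0,0,0,0,0],[1,0,0,0,0,0,0],[1,-4,0,0,0,0,0]]'; python3 -m creep '[[1,-5,0,0,0,0,0],[1,-5,0,0,0,0,0],[1,-5,0,0,0,0,0],[1,-5,0,0,0,0,0],[1,-5,0,0,0,0,0]]'; python3 -c "
from h import *
f=cam('wrist','w8');go([595,-30,19],82.5)"
```

```text
time_s: 12.8
ee_pos: [588.9, -78.2, -18.4]
ee_rot: [-180.0, -0.0, 82.6]
force: [0.8, 7.4, -0.4]
gripper_width: 31.8
time_s: 13.42
ee_pos: [588.4, -82.5, -18.3]
ee_rot: [-180.0, -0.0, 82.6]
force: [0.7, 5.4, -1.0]
gripper_width: 31.9
time_s: 14.05
ee_pos: [587.5, -89.1, -18.3]
ee_rot: [180.0, 0.0, 82.6]
force: [0.3, 0.6, -0.5]
gripper_width: 32.2
time_s: 14.68
ee_pos: [586.2, -99.4, -18.3]
ee_rot: [180.0, -0.0, 82.6]
force: [0.5, 1.4, 0.8]
gripper_width: 31.7
time_s: 15.3
ee_pos: [583.0, -124.6, -18.3]
ee_rot: [180.0, 0.0, 82.6]
force: [0.5, 0.3, -0.1]
gripper_width: 31.7
t 15.35 TCP [ 582.9 -125.3  -18.4] [180.    0.   82.6] F [-0.5 -1.   0.3] w 32.0 
 shift [ 96.   -0.2 -37.4] turn [0.  0.  0.1]
```

View pics/w8.png

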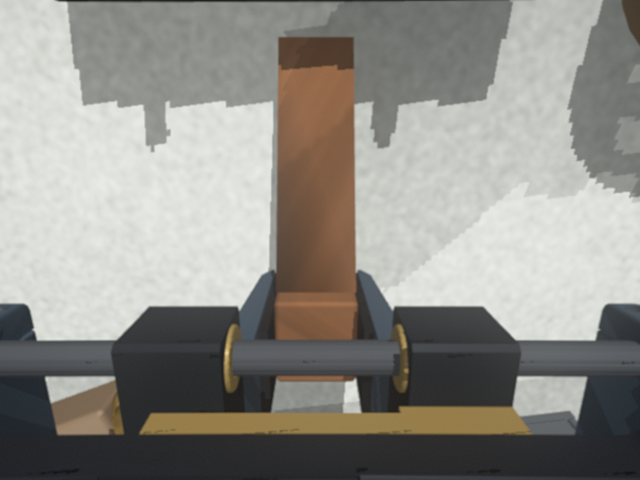

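```bash
python3 -m creep '[[1,0,0,-15,0,0,0],[1,0,0,-20,0,0,0],[1,0,0,-20,0,0,0],[1,0,0,-15,0,0,0],[1,0,0,0,0,0,7]]'; python3 -m creep '[[1,0,0,0,0,0,10],[1,0,0,0,0,0,10],[1,0,0,0,0,0,10],[1,0,0,0,0,0,10],[1,0,0,0,0,0,10]]';python3 -m creep '[[1,0,0,0,0,0,10],[1,0,0,0,0,0,10],[1,0,0,0,0,0,4],[1,0,0,0,0,0,0]]'; python3 -c "
from h import *
go([566,-276,52],1.3);f=cam('top');crop(f,300,170,500,320,4,'t9')
for (u,v) in[(382,197),(424,198),(425.5,268),(384,269)]: print('tray',p2w(f,u,v,35)[:2].round(1))"
```

```text
time_s: 15.98
ee_pos: [584.1, -124.5, 53.7]
ee_rot: [179.8, 0.0, 75.5]
force: [0.3, 0.1, -1.4]
gripper_width: 31.6
time_s: 16.6
ee_pos: [582.9, -124.2, 52.0]
ee_rot: [180.0, 0.0, 25.3]
force: [1.0, 0.4, -1.8]
gripper_width: 31.8
time_s: 17.1
ee_pos: [582.9, -124.2, 52.0]
ee_rot: [180.0, 0.0, 1.7]
force: [-0.3, 0.8, -1.4]
gripper_width: 31.8
t 17.1 TCP [ 582.9 -124.2   52. ] [180.    0.    1.7] F [-0.3  0.8 -1.4] w 31.8 
 shift [-21.4 151.2   0. ] turn [0.  0.  0.4]
tray [ 716.4 -216. ]
tray [ 716.1 -335.3]
tray [ 517.3 -335.8]
tray [ 512.5 -220.3]
```

View pics/t9.png

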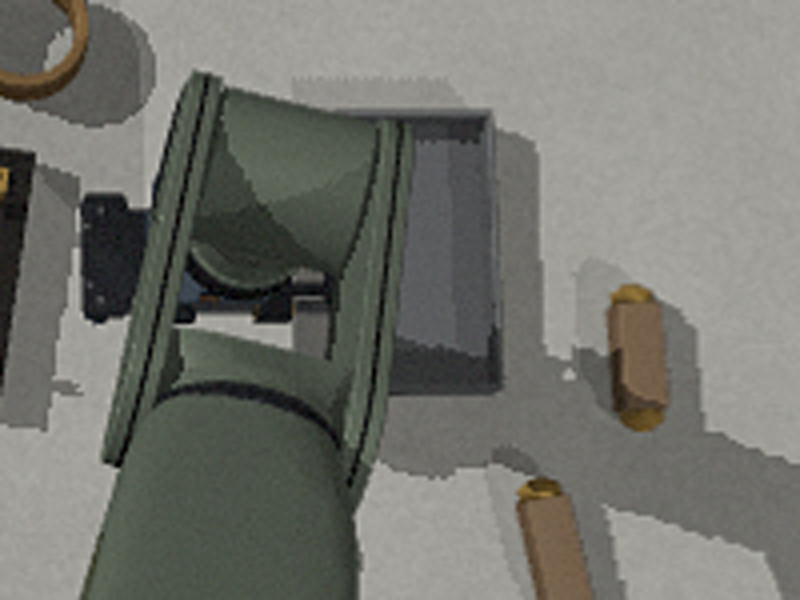

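```bash
python3 -m creep '[[1,-5,35,0,0,0,0],[1,-5,40,0,0,0,0],[1,-5,40,0,0,0,0],[1,-6,36,0,0,0,0],[1,0,0,0,0,0,0]]'; python3 -c "
from h import *
go([565,-276.5,-12],1.3);f=cam('wrist','w10')"
```

```text
time_s: 17.77
ee_pos: [565.9, -278.2, 51.7]
ee_rot: [180.0, -0.0, 1.5]
force: [0.7, -0.0, -1.1]
gripper_width: 31.8
t 17.77 TCP [ 565.9 -278.2   51.7] [180.   -0.    1.5] F [ 0.7 -0.  -1.1] w 31.8 
 shift [-0.9 -1.8 63.7] turn [ 0.  -0.   0.2]
```

View pics/w10.png

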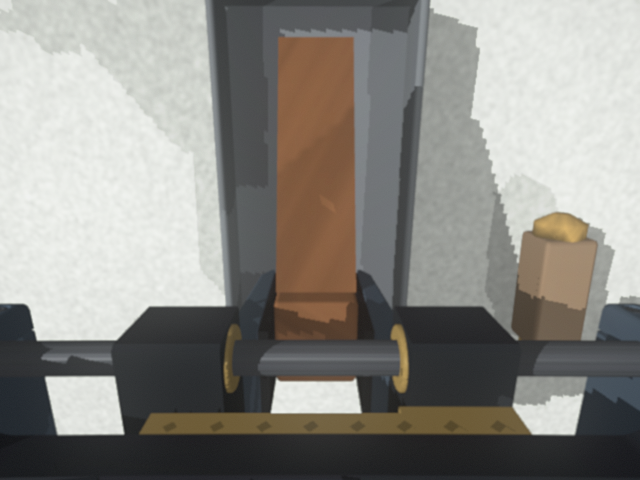

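```bash
python3 -m creep '[[1,0,-1,20,0,0,0],[1,0,-1,20,0,0,0],[1,0,0,14,0,0,0],[1,0,0,7,0,0,0],[1,0,0,0,0,0,0]]'; python3 -m creep '[[1,0,0,2,0,0,0],[1,0,0,0,0,0,0],[0.6,0,0,0,0,0,0],[0.55,0,0,0,0,0,0],[0.55,0,0,0,0,0,0]]';python3 -m creep '[[0.5,0,0,0,0,0,0],[0.5,0,0,-10,0,0,0],[0.5,0,0,-20,0,0,0],[0.5,0,0,-30,0,0,0],[0.3,0,0,-40,0,0,0]]';python3 -c "
from h import *
f=cam('wrist','w11');go([565,-276.5,-12],1.3)"
```

```text
time_s: 18.45
ee_pos: [566.3, -273.4, -9.6]
ee_rot: [-180.0, 0.0, 1.7]
force: [-0.3, -0.0, -1.0]
gripper_width: 31.8
time_s: 19.08
ee_pos: [566.4, -273.9, -11.1]
ee_rot: [180.0, -0.0, 1.6]
force: [0.5, 0.1, -1.1]
gripper_width: 41.0
time_s: 19.7
ee_pos: [565.8, -273.5, 89.5]
ee_rot: [-180.0, 0.1, 1.6]
force: [0.0, -0.3, -0.4]
gripper_width: 52.9
t 19.75 TCP [ 569.5 -275.4   96.2] [179.7  -0.5   1.6] F [ 2.  -1.2  2.8] w 56.6 
 shift [ -5.5   0.5 108.2] turn [ 0.3 -0.5  0.3]
```

View pics/w11.png

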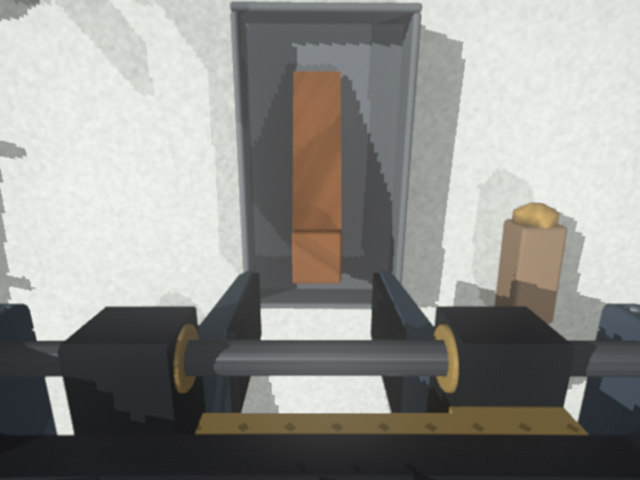

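```bash
python3 -m creep '[[0.2,-30,40,0,0,0,0],[0.2,-30,40,0,0,0,0],[0.2,-30,40,0,0,0,0],[0.2,-20,40,0,0,0,0],[0.2,0,0,0,0,0,0]]' 50;python3 -c "
from h import *
f=cam('wrist','w12');go([543,-436,-30],1)"
```

```text
time_s: 20.38
ee_pos: [459.6, -439.7, 89.2]
ee_rot: [179.9, -0.0, 1.4]
force: [0.7, 0.5, 0.4]
gripper_width: 72.7
t 20.43 TCP [ 460.3 -437.9   89.1] [180.   -0.    1.5] F [ 0.2  1.  -0.4] w 73.0 
 shift [ 82.6   0.2 119.2] turn [ 0.  -0.   0.5]
```

View pics/w12.png

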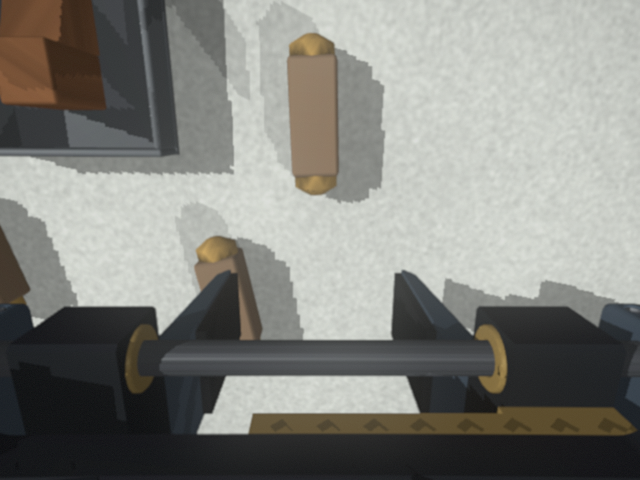

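```bash
cat >> h.py <<'E'
def quad(f,pts,z):
    P=np.array([p2w(f,u,v,z)[:2] for u,v in pts]);c=P.mean(0)
    a=(P[0]+P[1])/2-(P[2]+P[3])/2; print("quad centre",c.round(1),"dir",np.degrees(np.arctan2(a[1],a[0])).round(1),"len",np.linalg.norm(a).round(1),"wid",np.linalg.norm(P[0]-P[1]).round(1),np.linalg.norm(P[2]-P[3]).round(1)); return c
E
python3 -c "
from h import *
f=cam('wrist')
c=quad(f,[(288,55),(336.5,55),(338.5,176),(292,176)],32);go([c[0],c[1],-30],1)"
```

```text
quad centre [ 548.1 -435.1] dir 2.9 len 74.0 wid 30.0 31.3
t 20.48 TCP [ 460.8 -436.9   89. ] [-180.    -0.     1.6] F [ 0.4 -0.5 -0.2] w 72.8 
 shift [ 87.2   0.6 119. ] turn [-0.  -0.   0.6]
```

```bash
python3 -m creep '[[0.2,43,0,0,0,0,0],[0.2,44,0,0,0,0,-1.3],[0.2,0,0,40,0,0,0],[0.2,0,0,0,0,0,0]]';python3 -c "
from h import *
f=cam('wrist','w13');go([548,-435.3,-30],2.9)"
```

```text
time_s: 20.98
ee_pos: [546.7, -430.8, 45.3]
ee_rot: [-179.7, 0.3, 3.1]
force: [-0.5, -0.0, -0.3]
gripper_width: 72.9
t 21.02 TCP [ 547.5 -432.3   47.6] [-179.9    0.2    3. ] F [-0.6 -0.4  0.1] w 73.3 
 shift [ 0.5  3.2 77.5] turn [-0.1  0.2  0.1]
```

View pics/w13.png

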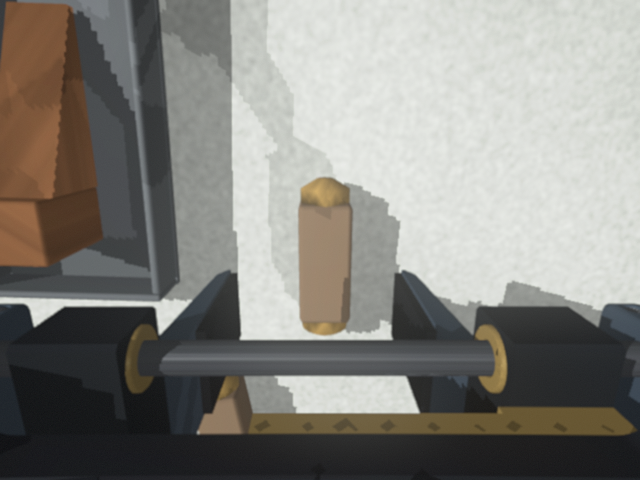

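```bash
python3 -c "
from h import *
f=cam('wrist')
c=quad(f,[(299,206),(352,206),(349.5,322),(299.5,322)],32);go([c[0],c[1],-30],2.9)"
```

```text
quad centre [ 548.7 -438.4] dir 2.9 len 74.3 wid 30.7 31.6
t 21.07 TCP [ 548.2 -433.5   49.2] [-180.    0.    3.] F [-0.  -0.6  0.1] w 73.1 
 shift [ 0.2  4.9 79.2] turn [-0.   0.   0.1]
```

```bash
python3 -m creep '[[0.2,0,3.5,30,0,0,0],[0.2,0,0,30,0,0,0],[0.2,0,0,12,0,0,0],[0.2,0,0,7,0,0,0],[0.2,0,0,0,0,0,0]]';python3 -m creep '[[0.5,0,0,0,0,0,0],[1,0,0,0,0,0,0],[1,0,0,0,0,0,0],[1,0,0,0,0,0,0],[1,0,0,0,0,0,0]]'; python3 -c "
from h import *
f=cam('wrist','w14');go([548.5,-437,-30],2.9)"
```

```text
time_s: 21.7
ee_pos: [548.4, -438.3, -29.4]
ee_rot: [179.9, -0.1, 2.9]
force: [-1.0, -0.7, 0.2]
gripper_width: 73.1
time_s: 22.32
ee_pos: [548.0, -437.7, -30.2]
ee_rot: [-180.0, -0.0, 2.9]
force: [-0.6, 0.8, 0.6]
gripper_width: 31.8
t 22.38 TCP [ 548.  -437.8  -30.3] [-180.    -0.     2.9] F [-0.3  0.6  0.3] w 31.7 
 shift [ 0.5 -0.7 -0.3] turn [-0. -0.  0.]
```

View pics/w14.png

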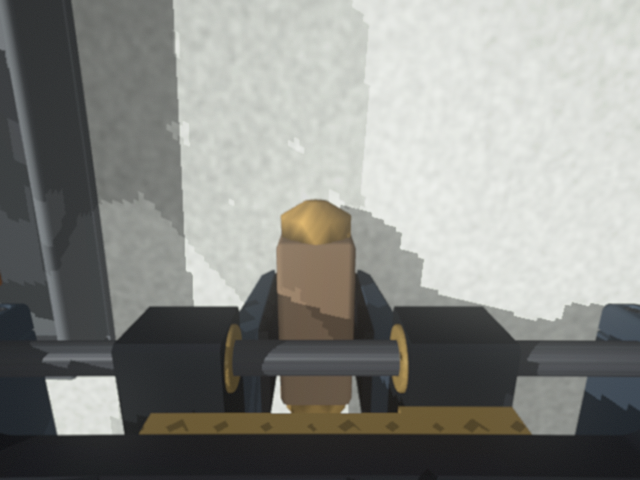

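```bash
cat >> h.py <<'E'
def infuse(f,front,rear,zoff=62):
    "barrel top corners (front L,R, rear L,R) -> tool-frame centre; zoff = top of barrel above reported TCP"
    p,r,s=tool(); V=f["V"]; k,d=K(f); out=[]
    for u,v in list(front)+list(rear):
        q=cv2.undistortPoints(np.array([[[u,v]]],float),k,d)[0,0]
        o=r.inv().apply(-V[:3,:3].T@V[:3,3]-p); ray=r.inv().apply(V[:3,:3].T@np.array([q[0],q[1],1]))
        out.append((o+ray*(-zoff-o[2])/ray[2])[:2])
    out=np.array(out); print("tool-frame corners",out.round(1).tolist(),"centre",out.mean(0).round(1)); return out.mean(0)
E
python3 -c "
from h import *
f=cam('wrist')
infuse(f,[(277,240),(355,240)],[(281,405),(351,405)])"
```

```text
tool-frame corners [[38.9, -14.4], [38.8, 15.8], [-36.5, -14.7], [-36.5, 16.1]] centre [1.2 0.7]
```

```bash
python3 -m creep '[[1,0,0,-20,0,0,0],[1,0,0,-40,0,0,0],[1,0,0,-40,0,0,0],[1,0,0,-40,0,0,0],[1,0,0,0,0,0,0]]' 55;python3 -m creep '[[1,0,-45,0,0,0,0],[1,0,-50,0,0,0,0],[1,0,-50,0,0,0,0],[1,0,-50,0,0,0,0],[1,0,-50,0,0,0,0]]';python3 -m creep '[[1,-20,-50,0,0,0,0],[1,-20,-50,0,0,0,0],[1,-20,-50,0,0,0,0],[1,-20,-50,0,0,0,0],[1,-20,-50,0,0,0,0]]';python3 -m creep '[[1,0,-30,0,0,0,0],[1,0,-30,0,0,0,0],[1,0,0,0,0,0,5.3],[1,0,0,0,0,0,5],[1,0,0,0,0,0,0]]';python3 -c "
from h import *
f=cam('wrist','w15');go([480,160,110],-7.3)"
```

```text
time_s: 23.05
ee_pos: [549.9, -439.5, 113.5]
ee_rot: [179.7, -0.3, 2.9]
force: [-1.2, -1.3, -1.8]
gripper_width: 32.0
time_s: 23.68
ee_pos: [534.1, -191.2, 107.7]
ee_rot: [-179.9, 0.2, 2.9]
force: [0.7, -0.3, -1.6]
gripper_width: 31.7
time_s: 24.3
ee_pos: [420.8, 52.6, 108.2]
ee_rot: [180.0, 0.1, 2.9]
force: [0.8, 0.4, -1.4]
gripper_width: 31.8
time_s: 24.92
ee_pos: [418.6, 111.1, 108.3]
ee_rot: [179.9, 0.1, -7.3]
force: [0.1, 0.2, -1.6]
gripper_width: 31.8
t 24.98 TCP [418.9 111.  108.6] [ 1.799e+02  1.000e-01 -7.300e+00] F [-0.4  0.7 -0.7] w 31.8 
 shift [ 54.4 -56.3  -1.6] turn [0.1 0.1 0. ]
```

View pics/w15.png

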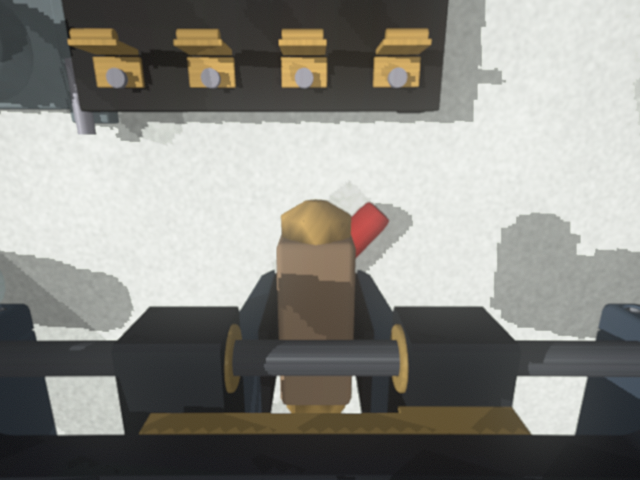

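```bash
python3 -m creep '[[1,40,-25,0,0,0,0],[1,40,-20,0,0,0,0],[1,20,0,0,0,0,0],[1,0,0,0,0,0,0],[1,0,0,0,0,0,0]]';python3 -c "
from h import *
f=cam('wrist','w16');go([480,160,110],-7.3)"
```

```text
time_s: 25.6
ee_pos: [523.2, 142.7, 109.0]
ee_rot: [180.0, 0.1, -7.4]
force: [0.4, 0.7, -2.4]
gripper_width: 31.8
t 25.65 TCP [523.2 142.8 109.3] [ 1.8e+02  1.0e-01 -7.4e+00] F [-0.1  0.  -2.1] w 32.1 
 shift [-45.1 -11.6  -0.7] turn [ 0.   0.1 -0.1]
```

View pics/w16.png

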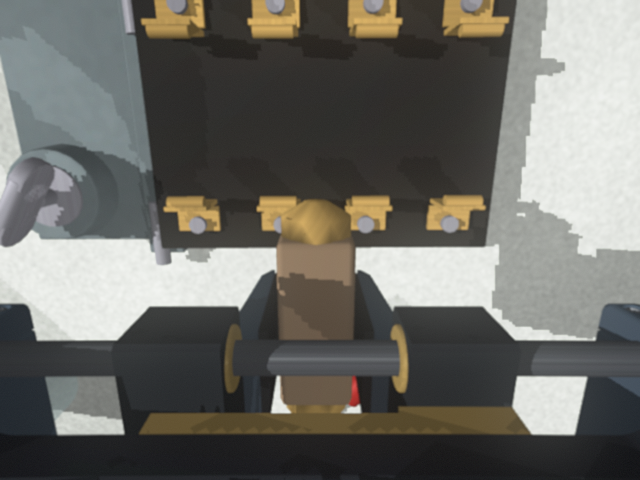

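```bash
python3 -c "
from h import *
f=cam('wrist');crop(f,130,0,530,60,2,'a');crop(f,130,180,530,260,2,'b')
a=cv2.imread('pics/a.png');b=cv2.imread('pics/b.png');cv2.imwrite('pics/c17.png',np.vstack([a,b]))"
```

```text
(no output)
```

View pics/c17.png

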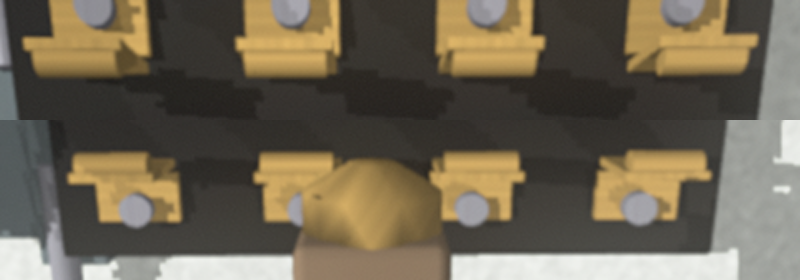

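```bash
python3 -c "
from h import *
f=cam('wrist')
up=[(78.5,77),(290,77),(493,76),(701,75)];lo=[(112,153),(297,153),(481,153),(666,152)]
M=[]
for i,(a,b) in enumerate(zip(up,lo)):
    A=p2w(f,130+a[0]/2,a[1]/2,57)[:2];B=p2w(f,130+b[0]/2,180+(b[1]-120)/2,57)[:2];d=A-B;M.append((A+B)/2)
    print('seat',4-i,((A+B)/2).round(1),'sep',np.linalg.norm(d).round(1),'dir',np.degrees(np.arctan2(d[1],d[0])).round(1))
d=M[0]-M[3];print(np.linalg.norm(d)/3,np.degrees(np.arctan2(d[1],d[0]))-90, np.mean(M,0))
go([523,142,110],-7.3)"
```

```text
seat 4 [619. 218.] sep 95.1 dir -6.8
seat 3 [611.1 155.8] sep 95.2 dir -7.7
seat 2 [603.3  95. ] sep 95.5 dir -7.2
seat 1 [595.5  33.4] sep 95.2 dir -7.4
62.01395789609946 -7.253774456832474 [607.24519358 125.56534092]
t 25.75 TCP [523.6 142.9 109.7] [180.    0.   -7.4] F [-0.8 -0.1 -1.5] w 31.4 
 shift [-0.5  1.  -0.3] turn [ 0.   0.  -0.1]
```

```bash
python3 -c "
from h import *
go([610.1,157,80],-7.25)"
```

```text
t 25.75 TCP [523.6 142.9 109.7] [180.    0.   -7.4] F [-0.8 -0.1 -1.5] w 31.4 
 shift [ 84.  -25.1  29.6] turn [ 0.   0.  -0.1]
```

```bash
python3 -m creep '[[1,40,-13,0,0,0,0],[1,44,-12,0,0,0,0],[1,0,0,30,0,0,0],[1,0,0,30,0,0,0],[1,0,0,10,0,0,0]]';python3 -m creep '[[1,0,0,0,0,0,0],[1,0,0,0,0,0,0]]'; python3 -c "
from h import *
f=cam('wrist','w18');f=cam('scene');crop(f,290,150,450,270,4,'s18');go([610.1,157,35],-7.25)"
```

```text
time_s: 26.38
ee_pos: [609.3, 156.8, 37.9]
ee_rot: [179.9, 0.2, -7.4]
force: [-0.1, 0.1, -1.7]
gripper_width: 31.8
time_s: 26.62
ee_pos: [612.2, 157.4, 41.2]
ee_rot: [-179.9, -0.2, -7.4]
force: [0.2, 0.4, -1.7]
gripper_width: 32.1
t 26.73 TCP [612.1 157.3  41.1] [-1.799e+02 -1.000e-01 -7.400e+00] F [ 0.7 -0.3 -1. ] w 32.0 
 shift [-2.   0.6  6.1] turn [-0.1 -0.1 -0.1]
```

View pics/w18.png

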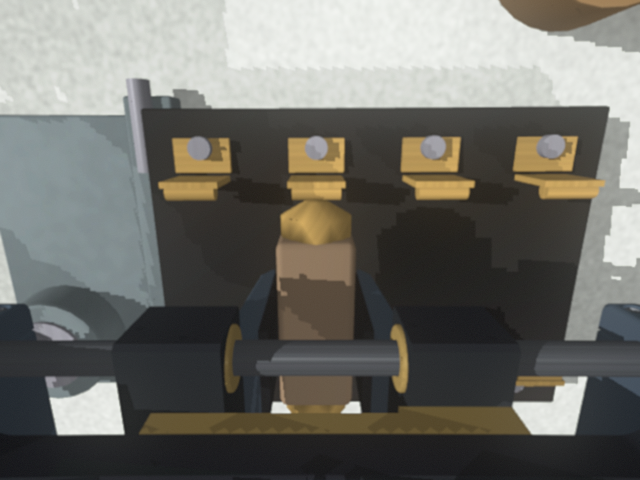

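View pics/s18.png

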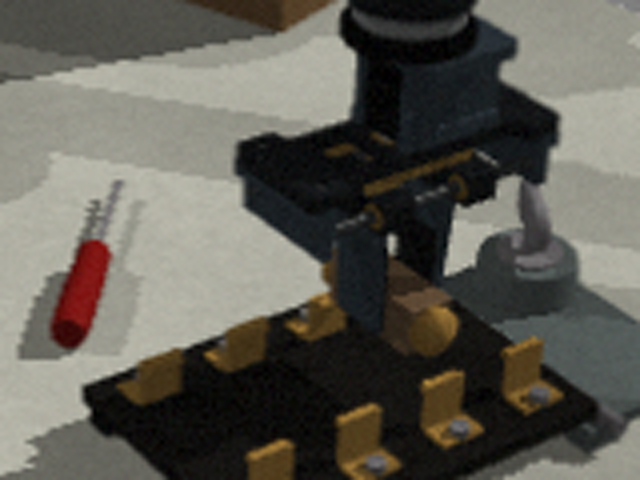

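```bash
python3 -m creep '[[1,-2,0.5,8,0,0,-0.1],[1,0,0,6,0,0,0],[1,0,0,0,0,0,0],[1,0,0,0,0,0,0]]'; python3 -c "
from h import *
f=cam('wrist');crop(f,240,130,400,260,4,'w19');go([610.1,157,0],-7.25)"
```

```text
time_s: 27.22
ee_pos: [609.5, 156.8, 25.6]
ee_rot: [180.0, -0.0, -7.3]
force: [0.4, -0.5, -1.1]
gripper_width: 31.5
t 27.27 TCP [609.4 156.9  25.7] [180.   -0.   -7.3] F [ 0.8 -0.5 -0.6] w 31.3 
 shift [ 0.6 -0.2 25.7] turn [ 0. -0. -0.]
```

View pics/w19.png

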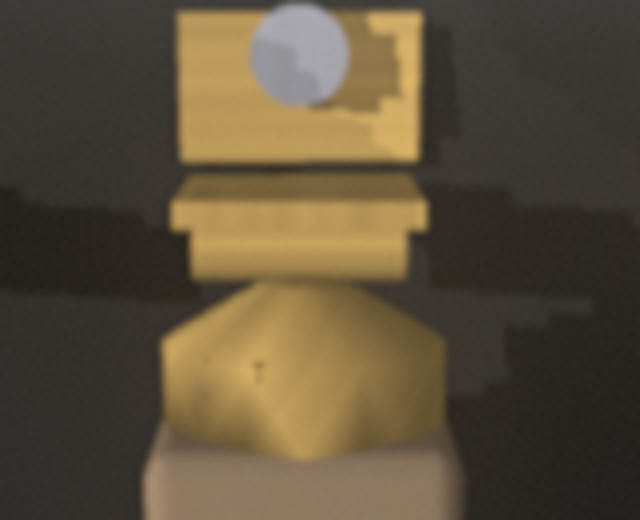

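```bash
python3 -m creep '[[1,0.5,0,4,0,0,0],[1,0,0,4,0,0,0],[1,0,0,0,0,0,0]]' 60; python3 -m creep '[[1,0,0,4,0,0,0],[1,0,0,3,0,0,0],[1,0,0,0,0,0,0]]';python3 -c "
from h import *
f=cam('wrist','w20');go([610.1,157,0],-7.25)"
```

```text
time_s: 27.65
ee_pos: [609.7, 156.6, 17.0]
ee_rot: [180.0, 0.0, -7.3]
force: [3.5, -1.3, -1.8]
gripper_width: 31.6
time_s: 28.02
ee_pos: [608.8, 156.6, 9.8]
ee_rot: [180.0, 0.1, -7.3]
force: [0.9, -0.1, -4.1]
gripper_width: 31.5
t 28.07 TCP [608.9 156.6   9.8] [ 1.8e+02  1.0e-01 -7.3e+00] F [ 0.6 -0.5 -4.6] w 31.7 
 shift [ 1.1 -0.5  9.8] turn [ 0.   0.1 -0. ]
```

View pics/w20.png

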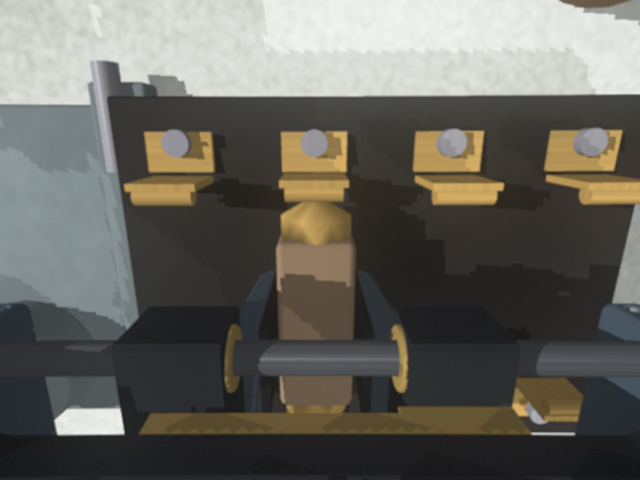

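```bash
python3 -m creep '[[1,0,0,4,0,0,0],[1,0,0,3,0,0,0],[1,0,0,0,0,0,0]]'; python3 -m creep '[[1,0,0,2,0,0,0],[1,0,0,0,0,0,0]]';python3 -c "
from h import *
f=cam('wrist','w21');go([610.1,157,0],-7.25)"
```

```text
time_s: 28.45
ee_pos: [609.6, 156.7, 3.2]
ee_rot: [180.0, 0.0, -7.3]
force: [0.8, -0.0, -2.1]
gripper_width: 32.0
time_s: 28.7
ee_pos: [610.2, 156.7, 1.5]
ee_rot: [-180.0, -0.1, -7.3]
force: [2.0, 0.6, -4.2]
gripper_width: 31.8
t 28.75 TCP [610.3 156.7   1.4] [-1.8e+02 -1.0e-01 -7.3e+00] F [ 2.  -0.4 -4.6] w 31.6 
 shift [-0.2 -0.2  1.4] turn [-0.  -0.1 -0. ]
```

View pics/w21.png

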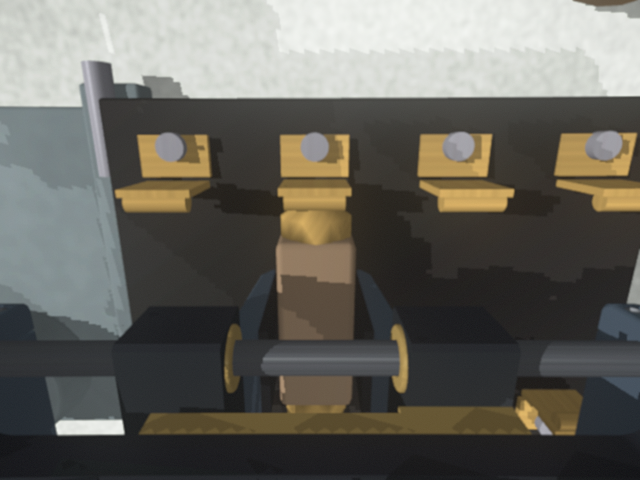

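```bash
python3 -m creep '[[1,0,0,1.5,0,0,0],[1,0,0,0,0,0,0]]'; python3 -m creep '[[1,0,0,1.5,0,0,0],[1,0,0,0,0,0,0]]'
```

```text
time_s: 29.0
ee_pos: [610.3, 156.8, 0.2]
ee_rot: [-180.0, -0.1, -7.3]
force: [2.9, 0.1, -3.6]
gripper_width: 31.5
time_s: 29.25
ee_pos: [610.4, 156.9, -0.2]
ee_rot: [-180.0, -0.1, -7.3]
force: [1.8, -0.8, 4.1]
gripper_width: 31.7
```

```bash
python3 -m creep '[[1,0,0,1.5,0,0,0],[1,0,0,0,0,0,0]]'; python3 -m creep '[[0.6,0,0,-1,0,0,0],[0.5,0,0,0,0,0,0],[0.5,0,0,0,0,0,0],[0.5,0,0,-5,0,0,0],[0.5,0,0,-20,0,0,0]]'; python3 -m creep '[[0.5,0,0,-40,0,0,0],[0.5,0,0,-50,0,0,0],[0.2,-40,0,0,0,0,0],[0.2,-40,0,0,0,0,0],[0.2,0,0,0,0,0,0]]';python3 -c "
from h import *
f=cam('wrist','w22');f=cam('top');crop(f,340,190,500,340,4,'t22')
go([437,-182,90],27.8)"
```

```text
time_s: 29.5
ee_pos: [610.4, 156.9, -0.3]
ee_rot: [-180.0, -0.1, -7.3]
force: [0.1, -1.4, 12.3]
gripper_width: 31.6
time_s: 30.12
ee_pos: [608.4, 156.5, 22.2]
ee_rot: [179.9, 0.2, -7.3]
force: [0.8, 0.5, -0.0]
gripper_width: 45.8
time_s: 30.75
ee_pos: [527.6, 167.0, 113.6]
ee_rot: [180.0, 0.1, -7.2]
force: [0.5, 0.2, 0.1]
gripper_width: 71.5
t 30.85 TCP [530.8 167.1 113.7] [-1.8e+02 -1.0e-01 -7.2e+00] F [ 0.3 -0.1  0.1] w 72.9 
 shift [-49.1 358.2  23.5] turn [  0.   -0.1 -35. ]
```

View pics/w22.png

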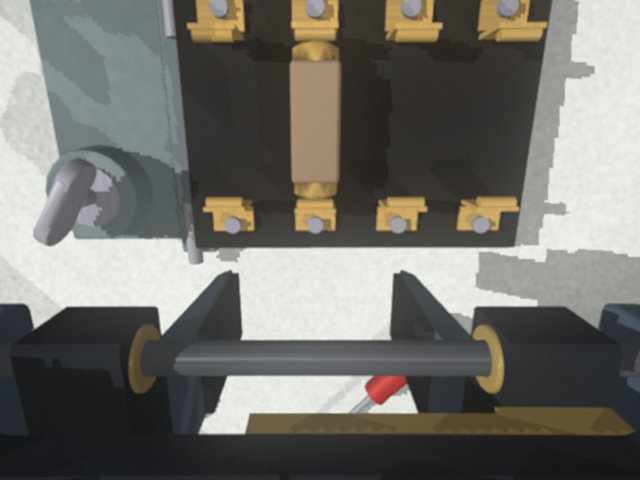

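View pics/t22.png

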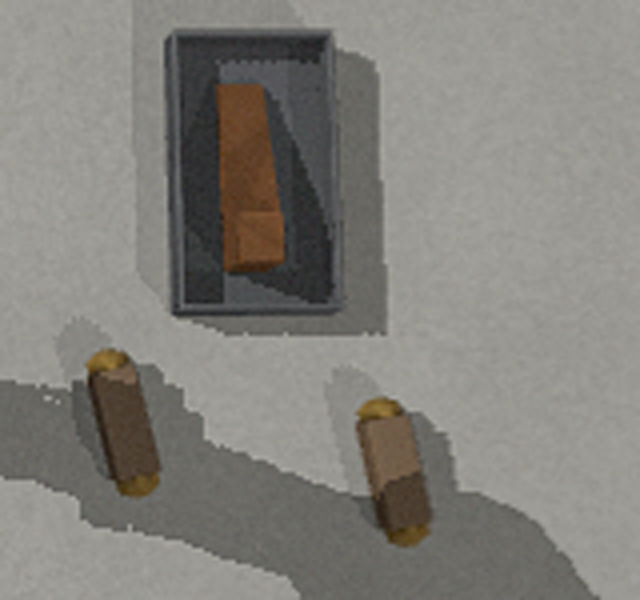

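```bash
python3 -m creep '[[0.2,-15,48,0,0,0,0],[0.2,-15,49,0,0,0,0],[0.2,-15,49,0,0,0,0],[0.2,-15,49,0,0,0,0],[0.2,-15,49,0,0,0,0]]'; python3 -m creep '[[0.2,-15,49,5,0,0,0],[0.2,-15,49,10,0,0,0],[0.2,-13,48,10,0,0,0],[0.2,0,0,0,0,0,-10],[0.2,0,0,0,0,0,-10]]';python3 -m creep '[[0.2,0,0,0,0,0,0],[0.2,0,0,0,0,0,0]]';python3 -c "
from h import *
f=cam('wrist','w23')
go([439.5,-187,-30],13)"
```

```text
time_s: 31.48
ee_pos: [425.8, -67.7, 113.4]
ee_rot: [180.0, -0.1, -7.3]
force: [1.0, -0.4, 0.8]
gripper_width: 72.8
time_s: 32.1
ee_pos: [364.6, -206.9, 88.2]
ee_rot: [180.0, -0.0, 12.9]
force: [0.6, 0.1, -0.0]
gripper_width: 73.1
time_s: 32.35
ee_pos: [364.5, -205.5, 88.2]
ee_rot: [180.0, -0.0, 12.6]
force: [0.2, 0.7, 0.2]
gripper_width: 72.8
t 32.4 TCP [ 364.4 -205.3   88.2] [180.   -0.   12.6] F [-0.9  0.5  0.4] w 73.1 
 shift [ 77.3  -1.4 118.2] turn [ 0.  -0.  -0.4]
```

View pics/w23.png

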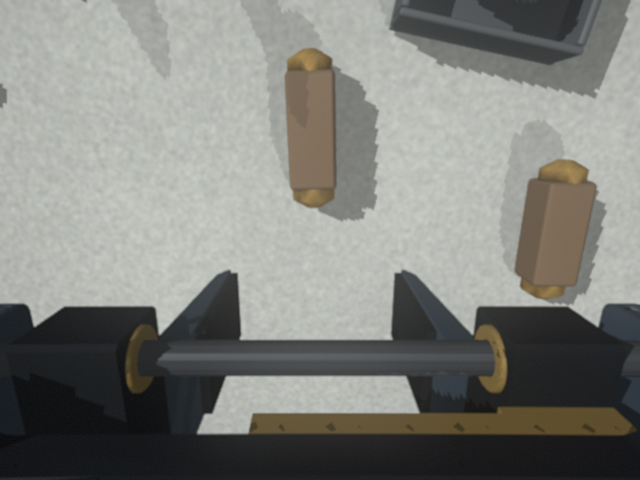

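```bash
python3 -c "
from h import *
f=cam('wrist')
c=quad(f,[(286,70),(334,70),(335.5,188.5),(290,188.5)],32);go([c[0],c[1],-30],13.5)
quad(f,[(535,178),(595,184),(577,288),(531,285)],32)"
```

```text
quad centre [ 441.2 -185.8] dir 13.8 len 73.6 wid 29.9 30.8
t 32.45 TCP [ 364.3 -205.1   88.2] [180.   -0.   12.7] F [-0.6 -0.1  0.3] w 72.9 
 shift [ 79.3  -2.  118.2] turn [ 0.  -0.  -0.8]
quad centre [ 410.6 -369.5] dir 16.8 len 76.1 wid 40.7 33.4
```

```bash
python3 -m creep '[[0.2,40,-1,0,0,0,-1],[0.2,40,-1,0,0,0,0],[0.2,0,0,40,0,0,0],[0.2,0,0,40,0,0,0],[0.2,0,0,0,0,0,0]]';python3 -c "
from h import *
f=cam('wrist','w24')
go([441.9,-185.6,-30],13.5)"
```

```text
time_s: 33.08
ee_pos: [439.1, -183.5, 6.0]
ee_rot: [-179.8, 0.3, 13.7]
force: [0.9, -0.6, 0.3]
gripper_width: 72.9
t 33.12 TCP [ 440.9 -184.4    7.8] [-1.799e+02  1.000e-01  1.370e+01] F [0.9 0.8 0.2] w 72.9 
 shift [ 0.8  1.5 37.8] turn [-0.1  0.1  0.2]
```

View pics/w24.png

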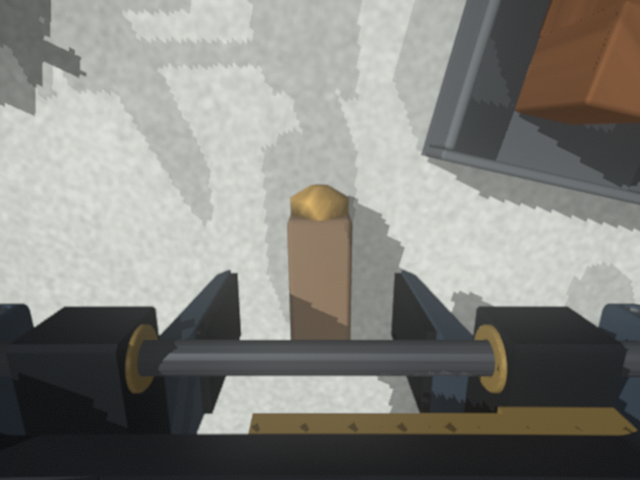

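```bash
python3 -m creep '[[0.2,0.5,1.5,20,0,0,0],[0.2,0,0,10,0,0,0],[0.2,0,0,7,0,0,0],[0.2,0,0,0,0,0,0],[0.5,0,0,0,0,0,0]]' 55;python3 -m creep '[[1,0,0,0,0,0,0],[1,0,0,0,0,0,0],[1,0,0,0,0,0,0],[1,0,0,0,0,0,0]]'; python3 -c "
from h import *
f=cam('wrist','w25');go([548.5,-437,-30],2.9)"
```

```text
time_s: 33.75
ee_pos: [442.6, -186.3, -28.3]
ee_rot: [180.0, -0.0, 13.7]
force: [-0.0, 0.2, -0.5]
gripper_width: 65.9
time_s: 34.25
ee_pos: [442.2, -186.1, -28.8]
ee_rot: [180.0, -0.0, 13.7]
force: [-0.6, -0.7, 0.8]
gripper_width: 31.8
t 34.3 TCP [ 442.2 -186.1  -28.8] [180.    0.   13.7] F [0.6 0.4 1.4] w 31.4 
 shift [ 43.7 269.    1.2] turn [ 0.  -0.  10.8]
```

View pics/w25.png

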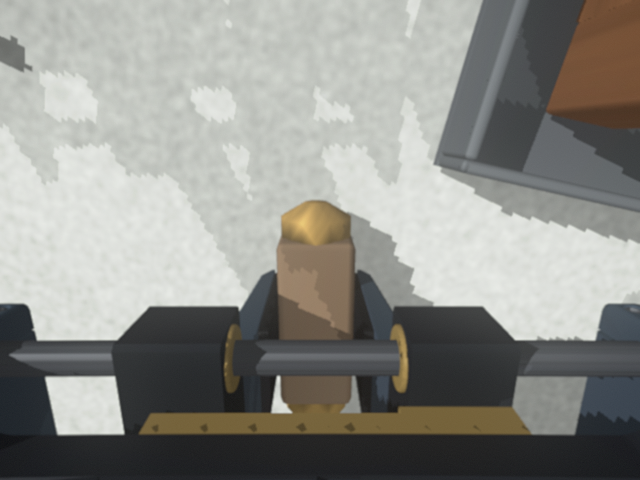

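```bash
python3 -m creep '[[1,0,0,-20,0,0,0],[1,0,0,-40,0,0,0],[1,0,0,-40,0,0,0],[1,0,0,-30,0,0,0],[1,0,0,0,0,0,5]]';python3 -m creep '[[1,0,0,0,0,0,8],[1,0,0,0,0,0,8],[1,0,0,0,0,0,0]]'; python3 -c "
from h import *
go([602.4,95.3,100],-7.25)"
```

```text
time_s: 34.92
ee_pos: [443.8, -186.8, 103.5]
ee_rot: [179.8, -0.3, 8.6]
force: [0.3, -0.6, -2.0]
gripper_width: 32.1
time_s: 35.3
ee_pos: [441.8, -186.0, 100.9]
ee_rot: [-180.0, 0.0, -7.2]
force: [0.1, 0.1, -1.6]
gripper_width: 32.1
t 35.3 TCP [ 441.8 -186.   100.9] [-180.     0.    -7.2] F [ 0.1  0.1 -1.6] w 32.1 
 shift [ 124.2 -299.1    0.8] turn [-0.   0.   0.1]
```

```bash
python3 -m creep '[[1,15,-40,0,0,0,0],[1,20,-50,0,0,0,0],[1,20,-50,0,0,0,0],[1,20,-50,0,0,0,0],[1,20,-50,0,0,0,0]]';python3 -m creep '[[1,20,-40,0,0,0,0],[1,9,-19,0,0,0,0],[1,0,0,0,0,0,0],[1,0,0,30,0,0,0],[1,0,0,30,0,0,0]]';python3 -m creep '[[1,0,0,0,0,0,0],[1,0,0,0,0,0,0]]'; python3 -c "
from h import *
cam('wrist','w26')
go([602.4,95.3,26],-7.25)"
```

```text
time_s: 35.92
ee_pos: [567.3, 41.6, 100.9]
ee_rot: [180.0, 0.0, -7.1]
force: [0.0, -0.5, -1.4]
gripper_width: 31.8
time_s: 36.55
ee_pos: [602.1, 92.9, 40.8]
ee_rot: [179.9, 0.0, -7.3]
force: [0.3, -0.3, -2.0]
gripper_width: 31.8
time_s: 36.8
ee_pos: [603.4, 93.8, 42.3]
ee_rot: [-180.0, -0.1, -7.3]
force: [-0.3, 0.9, -0.3]
gripper_width: 31.9
t 36.85 TCP [603.9  94.1  42.8] [-1.8e+02 -1.0e-01 -7.3e+00] F [-0.1  0.8 -0.9] w 31.8 
 shift [-1.7 -0.9 16.8] turn [-0.  -0.1 -0. ]
```

View pics/w26.png

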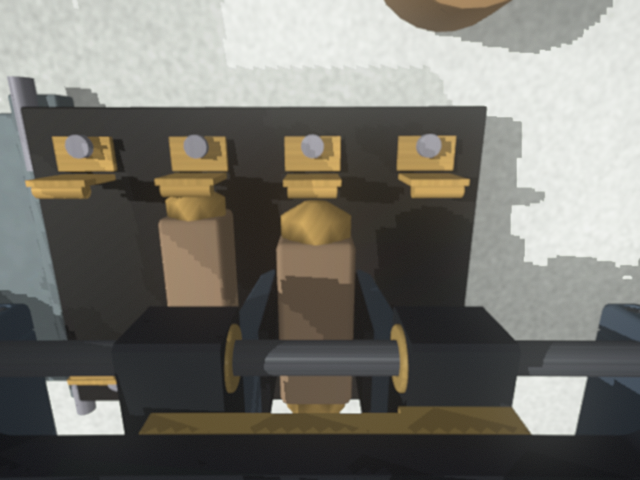

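```bash
python3 -m creep '[[1,-1.5,-1,10,0,0,0],[1,0,0,6,0,0,0],[1,0,0,0,0,0,0],[1,0,0,0,0,0,0]]'; python3 -c "
from h import *
f=cam('wrist');crop(f,240,130,400,260,4,'w27');go([602.4,95.3,1],-7.25)"
```

```text
time_s: 37.35
ee_pos: [602.4, 96.0, 25.4]
ee_rot: [-180.0, -0.1, -7.3]
force: [2.5, 0.4, -1.6]
gripper_width: 32.0
t 37.4 TCP [602.3  96.1  25.4] [-1.8e+02 -1.0e-01 -7.3e+00] F [ 2.6 -0.7 -0.5] w 31.6 
 shift [ 0.2  0.7 24.4] turn [-0.  -0.1 -0. ]
```

View pics/w27.png

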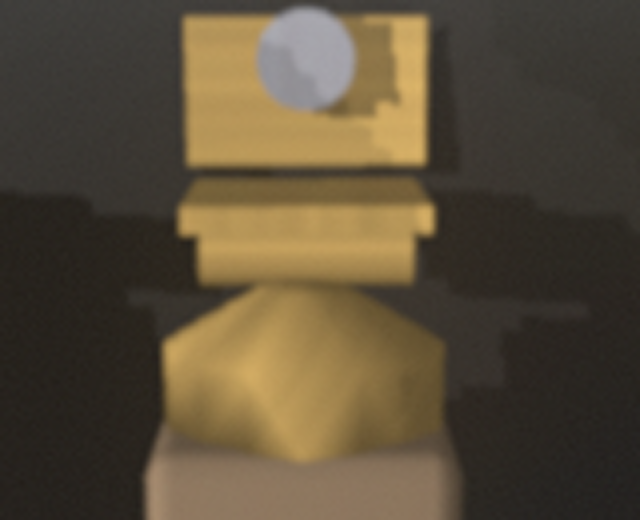

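```bash
python3 -m creep '[[1,0.5,0.5,4,0,0,0],[1,0,0,4,0,0,0],[1,0,0,0,0,0,0]]' 60; python3 -m creep '[[1,0,0,4,0,0,0],[1,0,0,3,0,0,0],[1,0,0,0,0,0,0]]';python3 -m creep '[[1,0,0,4,0,0,0],[1,0,0,3,0,0,0],[1,0,0,0,0,0,0]]';python3 -m creep '[[1,0,0,1,0,0,0],[1,0,0,0,0,0,0]]'
```

```text
time_s: 37.78
ee_pos: [601.2, 95.2, 16.3]
ee_rot: [180.0, 0.1, -7.3]
force: [1.6, 0.2, -1.4]
gripper_width: 31.9
time_s: 38.15
ee_pos: [601.5, 95.3, 9.3]
ee_rot: [180.0, 0.1, -7.3]
force: [1.1, -0.6, -3.8]
gripper_width: 31.4
time_s: 38.52
ee_pos: [602.1, 95.3, 2.6]
ee_rot: [180.0, 0.0, -7.3]
force: [2.5, -0.0, -3.7]
gripper_width: 32.1
time_s: 38.78
ee_pos: [602.9, 95.5, 2.1]
ee_rot: [-180.0, -0.1, -7.3]
force: [4.1, 0.6, -5.4]
gripper_width: 31.8
```

```bash
python3 -m creep '[[1,0,0,1.5,0,0,0],[1,0,0,0,0,0,0]]'; python3 -m creep '[[1,0,0,1.5,0,0,0],[1,0,0,0,0,0,0]]'; python3 -m creep '[[1,0,0,1,0,0,0],[1,0,0,0,0,0,0]]';python3 -c "
from h import *
cam('wrist','w28')
go([602.4,95.3,1],-7.25)"
```

```text
time_s: 39.02
ee_pos: [603.0, 95.5, 1.3]
ee_rot: [-180.0, -0.1, -7.3]
force: [3.9, -0.8, 0.2]
gripper_width: 31.6
time_s: 39.28
ee_pos: [603.1, 95.5, 1.2]
ee_rot: [-180.0, -0.1, -7.3]
force: [2.2, -1.1, 9.0]
gripper_width: 31.6
time_s: 39.52
ee_pos: [603.1, 95.5, 1.2]
ee_rot: [-180.0, -0.2, -7.3]
force: [-0.2, -1.5, 14.7]
gripper_width: 31.9
t 39.58 TCP [603.1  95.5   1.2] [-180.    -0.2   -7.3] F [-1.  -1.8 14.9] w 32.0 
 shift [-0.7  0.3  0.2] turn [-0.  -0.2 -0. ]
```

View pics/w28.png

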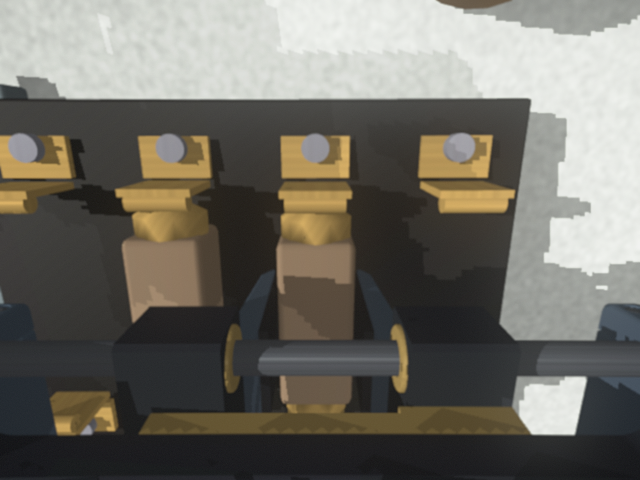

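Home. Release and go for the third fuse.

```bash
python3 -m creep '[[0.6,0,0,-1.5,0,0,0],[0.5,0,0,0,0,0,0],[0.5,0,0,0,0,0,0],[0.5,0,0,-5,0,0,0],[0.5,0,0,-20,0,0,0]]'; python3 -m creep '[[0.5,0,0,-40,0,0,0],[0.5,0,0,-50,0,0,0],[0.2,-40,0,0,0,0,0],[0.2,-40,0,0,0,0,0],[0.2,0,0,0,0,0,0]]';python3 -c "
from h import *
f=cam('wrist','w29');f=cam('top');crop(f,340,190,500,340,4,'t29')
for t in [(380,403),(408,540)]: print(p2w(f,340+t[0]/4,190+t[1]/4,16))
go([335,-388,90],10.6)"
```

```text
time_s: 40.2
ee_pos: [600.8, 95.3, 23.7]
ee_rot: [179.9, 0.2, -7.3]
force: [0.6, -0.8, -0.7]
gripper_width: 45.7
time_s: 40.83
ee_pos: [519.8, 105.7, 115.0]
ee_rot: [180.0, 0.1, -7.2]
force: [0.4, -0.1, -0.7]
gripper_width: 71.7
[ 455.90383107 -366.3744554    16.        ]
[ 361.67670908 -384.02885849   16.        ]
t 40.92 TCP [523.3 105.7 115.2] [-1.8e+02 -1.0e-01 -7.2e+00] F [ 0.8 -0.2  0.6] w 72.9 
 shift [-124.5  513.5   24.8] turn [ -0.   -0.1 -17.8]
```

View pics/w29.png

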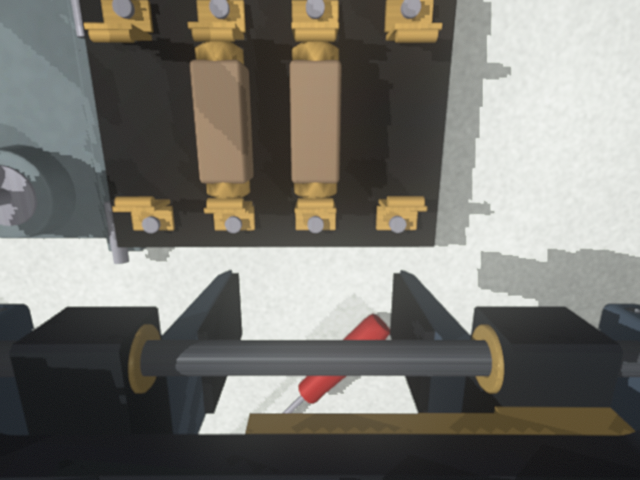

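View pics/t29.png

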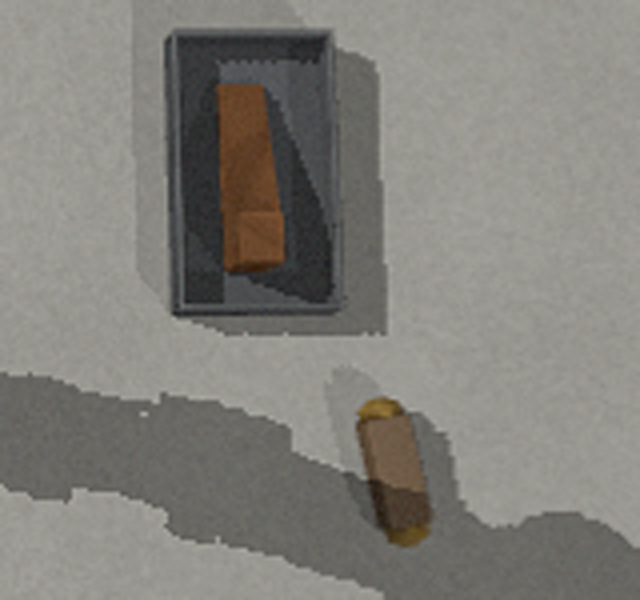

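```bash
python3 -m creep '[[0.2,-11,46,0,0,0,0],[0.2,-11,47,0,0,0,0],[0.2,-11,47,0,0,0,0],[0.2,-11,47,0,0,0,0],[0.2,-11,47,0,0,0,0]]'; python3 -m creep '[[0.2,-11,47,0,0,0,0],[0.2,-11,47,0,0,0,0],[0.2,-11,47,5,0,0,0],[0.2,-11,47,10,0,0,0],[0.2,-11,47,10,0,0,0]]';python3 -m creep '[[0.2,-11,45,0,0,0,0],[0.2,0,0,0,0,0,-10],[0.2,0,0,0,0,0,-10],[0.2,0,0,0,0,0,0],[0.2,0,0,0,0,0,0]]';python3 -c "
from h import *
f=cam('wrist','w30')
go([409,-374,-30],13)"
```

```text
time_s: 41.55
ee_pos: [439.4, -121.7, 114.8]
ee_rot: [180.0, -0.1, -7.3]
force: [0.2, 0.2, 0.1]
gripper_width: 73.0
time_s: 42.18
ee_pos: [354.6, -348.7, 89.5]
ee_rot: [179.9, -0.1, -7.3]
force: [0.2, 0.4, -0.4]
gripper_width: 72.8
time_s: 42.8
ee_pos: [338.0, -389.6, 89.6]
ee_rot: [180.0, -0.0, 12.6]
force: [0.5, -0.1, 0.0]
gripper_width: 73.0
t 42.85 TCP [ 338.  -389.4   89.6] [180.   -0.   12.6] F [-0.1  0.1  0.4] w 73.0 
 shift [ 72.6   0.5 119.6] turn [ 0.  -0.  -0.4]
```

View pics/w30.png

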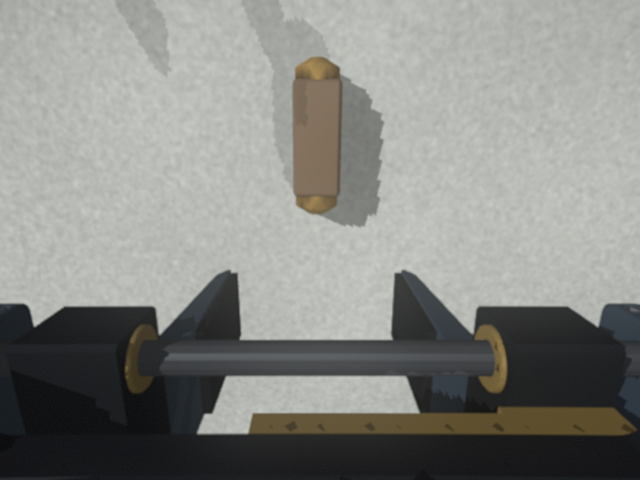

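```bash
python3 -c "
from h import *
f=cam('wrist')
c=quad(f,[(293,79),(341,79),(340,195),(294,195)],32);go([c[0],c[1],-30],12.6)"
```

```text
quad centre [ 410.9 -374.5] dir 12.7 len 73.3 wid 30.2 31.5
t 42.9 TCP [ 337.9 -389.2   89.6] [180.   -0.   12.7] F [ 0.  -0.1 -0.4] w 73.0 
 shift [ 74.4   1.7 119.6] turn [ 0.  -0.   0.1]
```

```bash
python3 -m creep '[[0.2,38,1,0,0,0,0],[0.2,37.5,1,0,0,0,0],[0.2,0,0,40,0,0,0],[0.2,0,0,40,0,0,0],[0.2,0,0,0,0,0,0]]';python3 -m creep '[[0.2,0,0,0,0,0,0]]';python3 -c "
from h import *
go([411.7,-374.5,-30],12.7)"
```

```text
time_s: 43.52
ee_pos: [410.0, -372.4, 7.2]
ee_rot: [-179.7, 0.2, 12.7]
force: [0.4, -0.1, 0.6]
gripper_width: 73.0
time_s: 43.65
ee_pos: [412.6, -375.1, 10.9]
ee_rot: [179.9, -0.1, 12.7]
force: [-0.1, 0.7, -0.0]
gripper_width: 73.1
t 43.65 TCP [ 412.6 -375.1   10.9] [ 1.799e+02 -1.000e-01  1.270e+01] F [-0.1  0.7 -0. ] w 73.1 
 shift [-0.8 -0.9 40.9] turn [ 0.1 -0.1  0. ]
```

```bash
python3 -m creep '[[0.2,0,0,20,0,0,0],[0.2,0,0,12,0,0,0],[0.2,0,0,7,0,0,0],[0.2,0,0,0,0,0,0],[0.5,0,0,0,0,0,0]]' 55;python3 -m creep '[[1,0,0,0,0,0,0],[1,0,0,0,0,0,0],[1,0,0,0,0,0,0],[1,0,0,0,0,0,0]]'; python3 -c "
from h import *
f=cam('wrist','w31');go([548.5,-437,-30],2.9)"
```

```text
time_s: 44.28
ee_pos: [412.1, -374.7, -28.8]
ee_rot: [179.9, -0.0, 12.7]
force: [-0.3, -0.3, -0.2]
gripper_width: 65.2
time_s: 44.78
ee_pos: [411.8, -374.3, -29.3]
ee_rot: [180.0, -0.0, 12.7]
force: [0.3, 0.2, -0.4]
gripper_width: 31.5
t 44.83 TCP [ 411.8 -374.4  -29.2] [180.   -0.   12.7] F [-0.5 -0.6  1.1] w 31.8 
 shift [119.5  91.2   0.8] turn [ 0.  -0.   9.8]
```

View pics/w31.png

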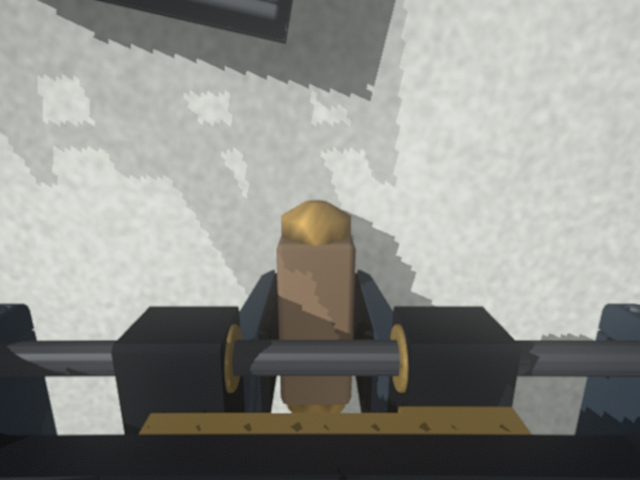

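```bash
python3 -m creep '[[1,0,0,-20,0,0,0],[1,0,0,-40,0,0,0],[1,0,0,-40,0,0,0],[1,0,0,-30,0,0,0],[1,0,0,0,0,0,4]]';python3 -m creep '[[1,0,0,0,0,0,8],[1,0,0,0,0,0,8],[1,0,0,0,0,0,0]]'; python3 -c "
from h import *
go([594.7,33.8,100],-7.25)"
```

```text
time_s: 45.45
ee_pos: [413.1, -375.6, 103.4]
ee_rot: [179.7, -0.2, 8.6]
force: [-1.0, -1.2, -1.3]
gripper_width: 31.7
time_s: 45.82
ee_pos: [411.5, -374.1, 100.4]
ee_rot: [-180.0, 0.0, -7.2]
force: [-0.9, 0.0, -1.4]
gripper_width: 31.7
t 45.83 TCP [ 411.5 -374.1  100.4] [-180.     0.    -7.2] F [-0.9  0.  -1.4] w 31.7 
 shift [ 1.308e+02 -4.276e+02  4.000e-01] turn [-0.   0.   0.1]
```

```bash
python3 -m creep '[[1,13,-40,0,0,0,0],[1,15,-50,0,0,0,0],[1,15,-50,0,0,0,0],[1,15,-50,0,0,0,0],[1,15,-50,0,0,0,0]]';python3 -m creep '[[1,15,-50,0,0,0,0],[1,15,-50,0,0,0,0],[1,15,-50,0,0,0,0],[1,12.5,-38,0,0,0,0],[1,0,0,0,0,0,0]]';python3 -m creep '[[1,0,0,30,0,0,0],[1,0,0,28,0,0,0],[1,0,0,0,0,0,0],[1,0,0,0,0,0,0]]'; python3 -c "
from h import *
cam('wrist','w32')
go([594.7,33.8,26],-7.25)"
```

```text
time_s: 46.45
ee_pos: [515.0, -143.9, 100.6]
ee_rot: [180.0, -0.0, -7.1]
force: [0.8, -0.6, -0.9]
gripper_width: 31.9
time_s: 47.08
ee_pos: [596.2, 36.3, 100.1]
ee_rot: [-180.0, -0.0, -6.9]
force: [0.8, -0.6, -1.7]
gripper_width: 31.6
time_s: 47.58
ee_pos: [595.9, 33.2, 43.6]
ee_rot: [-180.0, -0.1, -7.3]
force: [0.4, -0.3, -0.4]
gripper_width: 32.0
t 47.62 TCP [596.3  33.3  44. ] [-1.8e+02 -1.0e-01 -7.3e+00] F [ 0.5 -0.6 -1.2] w 31.5 
 shift [-1.7 -0.3 18. ] turn [-0.  -0.1 -0. ]
```

View pics/w32.png

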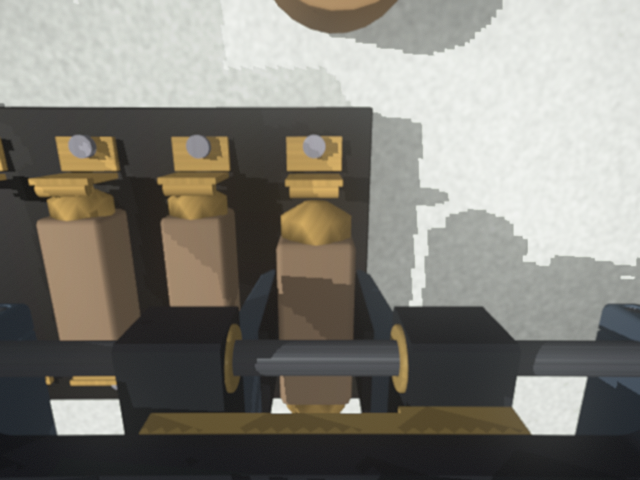

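```bash
python3 -m creep '[[1,-1,-0.3,10,0,0,0],[1,0,0,8,0,0,0],[1,0,0,0,0,0,0],[1,0,0,0,0,0,0]]'; python3 -c "
from h import *
f=cam('wrist');crop(f,240,130,400,260,4,'w33');go([594.7,33.8,1],-7.25)"
```

```text
time_s: 48.12
ee_pos: [595.0, 34.1, 24.8]
ee_rot: [-180.0, -0.1, -7.3]
force: [1.7, -1.5, -1.1]
gripper_width: 32.1
t 48.17 TCP [595.   34.2  24.9] [-1.8e+02 -1.0e-01 -7.3e+00] F [ 2.4  0.4 -1.8] w 31.7 
 shift [-0.2  0.4 23.9] turn [-0.  -0.1 -0. ]
```

View pics/w33.png

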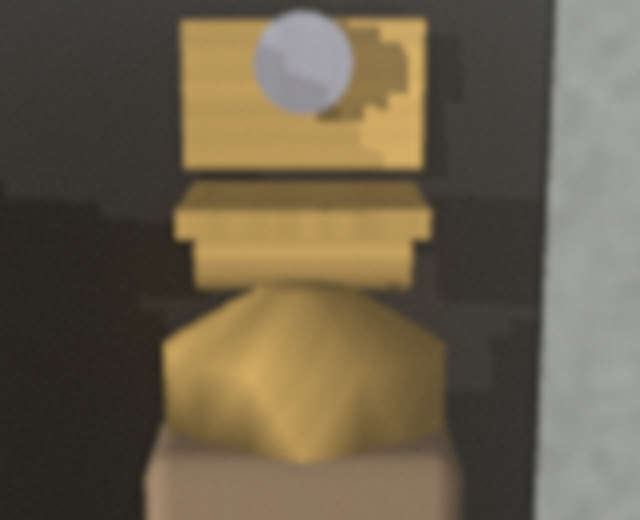

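```bash
python3 -m creep '[[1,0.5,0,4,0,0,0],[1,0,0,4,0,0,0],[1,0,0,0,0,0,0]]' 60; python3 -m creep '[[1,0,0,4,0,0,0],[1,0,0,3,0,0,0],[1,0,0,0,0,0,0]]';python3 -m creep '[[1,0,0,4,0,0,0],[1,0,0,3,0,0,0],[1,0,0,0,0,0,0]]';python3 -m creep '[[1,0,0,1.5,0,0,0],[1,0,0,0,0,0,0]]';python3 -m creep '[[1,0,0,1.5,0,0,0],[1,0,0,0,0,0,0]]'
```

```text
time_s: 48.55
ee_pos: [594.0, 34.1, 15.8]
ee_rot: [180.0, 0.1, -7.3]
force: [1.4, -0.3, -0.6]
gripper_width: 31.5
time_s: 48.92
ee_pos: [594.1, 34.0, 8.8]
ee_rot: [180.0, 0.1, -7.3]
force: [0.4, -0.5, -4.1]
gripper_width: 31.4
time_s: 49.3
ee_pos: [595.1, 34.1, 2.3]
ee_rot: [180.0, -0.0, -7.3]
force: [1.8, -0.3, -2.3]
gripper_width: 31.8
time_s: 49.55
ee_pos: [595.6, 34.0, 1.1]
ee_rot: [-180.0, -0.1, -7.3]
force: [1.6, -1.2, -3.3]
gripper_width: 31.9
time_s: 49.8
ee_pos: [595.9, 34.0, 0.7]
ee_rot: [-180.0, -0.1, -7.3]
force: [0.9, -0.1, 4.2]
gripper_width: 31.5
```

```bash
python3 -m creep '[[1,0,0,2,0,0,0],[1,0,0,0,0,0,0]]'; python3 -m creep '[[0.6,0,0,-1.5,0,0,0],[0.5,0,0,0,0,0,0],[0.5,0,0,0,0,0,0],[0.5,0,0,-5,0,0,0],[0.5,0,0,-20,0,0,0]]'; python3 -m creep '[[0.5,0,0,-40,0,0,0],[0.5,0,0,-50,0,0,0],[0.3,-40,0,-30,0,0,0],[0.2,-40,-20,0,0,0,0],[0.2,0,-20,0,0,0,0]]';python3 -m creep '[[0.2,0,-35,0,0,0,0],[0.2,0,0,0,0,0,0]]';python3 -c "
from h import *
f=cam('wrist','w34');f=cam('scene');crop(f,290,170,480,310,4,'s34');f=cam('top','t34')
go([580.2,323.6,90],0)"
```

```text
time_s: 50.05
ee_pos: [595.9, 34.0, 0.6]
ee_rot: [-180.0, -0.2, -7.3]
force: [-2.5, -0.9, 15.6]
gripper_width: 31.6
time_s: 50.68
ee_pos: [593.7, 34.1, 23.2]
ee_rot: [180.0, 0.2, -7.3]
force: [0.2, 0.3, 0.4]
gripper_width: 45.5
time_s: 51.3
ee_pos: [518.1, 84.4, 144.9]
ee_rot: [180.0, 0.0, -7.3]
force: [-0.3, -0.6, 0.4]
gripper_width: 71.7
time_s: 51.55
ee_pos: [526.0, 120.6, 144.0]
ee_rot: [-180.0, -0.0, -7.1]
force: [-0.8, -0.3, 0.5]
gripper_width: 72.9
t 51.7 TCP [525.3 118.3 143.8] [180.    0.   -7.3] F [0.6 0.5 1.1] w 73.0 
 shift [  28.6 -210.6   53.6] turn [ 0.   0.  -7.3]
```

View pics/w34.png

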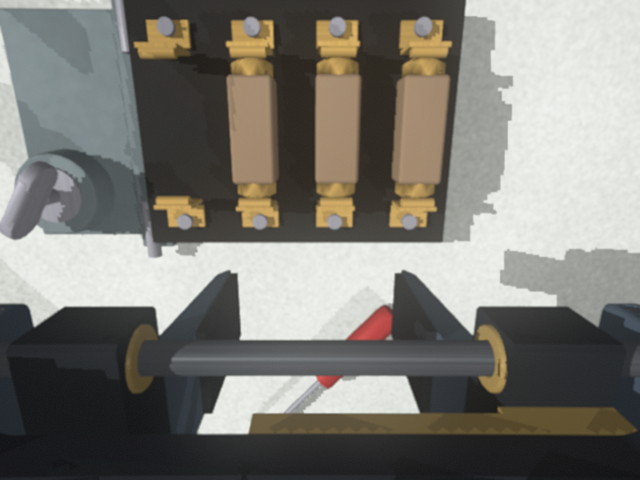

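View pics/s34.png

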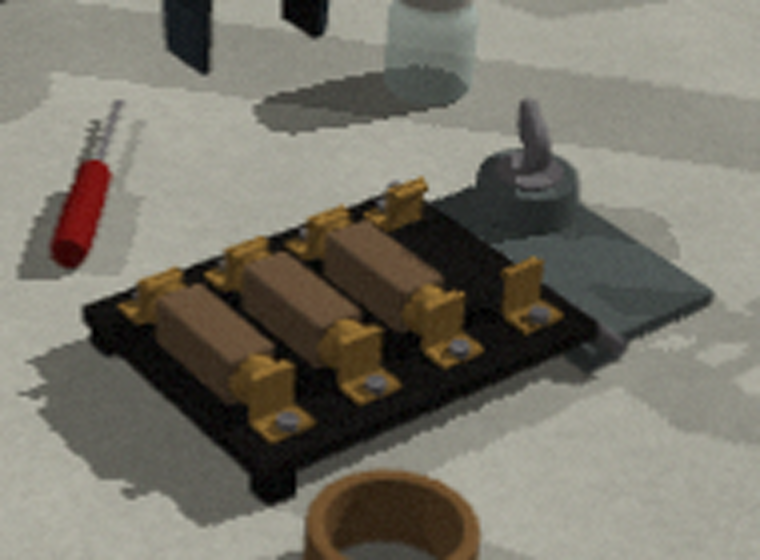

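View pics/t34.png

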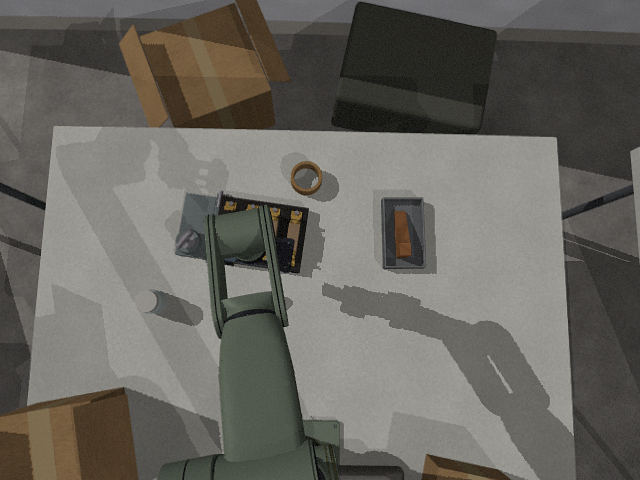

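```bash
python3 -m creep '[[0.4,0,0,0,0,0,-10],[0.4,0,0,0,0,0,-10],[0.4,0,0,0,0,0,-10],[0.4,0,0,0,0,0,-10],[0.4,0,0,0,0,0,-10]]' 60; python3 -m creep '[[0.4,0,0,0,0,0,-10],[0.4,0,0,0,0,0,-10],[0.4,0,0,0,0,0,-10],[0.4,0,0,0,0,0,-10],[0.4,0,0,0,0,0,-10]]';  python3 -m creep '[[0.4,0,0,0,0,0,-10],[0.4,0,0,0,0,0,-10],[0.4,0,0,0,0,0,-10],[0.4,0,0,0,0,0,-10],[0.4,0,0,0,0,0,-7]]';python3 -c "
from h import *
go([643,277,120],140)"
```

```text
time_s: 52.32
ee_pos: [525.2, 117.6, 144.0]
ee_rot: [180.0, 0.0, 43.0]
force: [-0.4, 0.2, 0.1]
gripper_width: 54.9
time_s: 52.95
ee_pos: [525.2, 117.6, 144.0]
ee_rot: [-180.0, 0.0, 93.0]
force: [-0.6, 0.2, 0.5]
gripper_width: 55.0
time_s: 53.58
ee_pos: [525.2, 117.6, 144.0]
ee_rot: [-180.0, 0.0, 139.9]
force: [0.5, -0.1, 0.7]
gripper_width: 54.7
t 53.58 TCP [525.2 117.6 144. ] [-180.     0.   139.9] F [ 0.5 -0.1  0.7] w 54.7 
 shift [ 12.5 197.8  23.9] turn [-0.   0.  -0.1]
```

```bash
python3 -m creep '[[0.4,3,45,0,0,0,0],[0.4,3,50,0,0,0,0],[0.4,3,50,0,0,0,0],[0.4,3,50,0,0,0,0],[0.4,0,3,0,0,0,0]]';python3 -m creep '[[0.4,0,0,10,0,0,0],[0.4,0,0,0,0,0,0],[0.4,0,0,0,0,0,0]]';python3 -c "
from h import *
cam('wrist','w35')
go([582.2,325.4,18],140)"
```

```text
time_s: 54.2
ee_pos: [645.4, 278.9, 142.5]
ee_rot: [-180.0, -0.0, 139.8]
force: [-0.3, -0.4, -0.0]
gripper_width: 54.7
time_s: 54.58
ee_pos: [643.5, 276.3, 134.4]
ee_rot: [-180.0, 0.0, 139.7]
force: [0.3, 0.6, -0.1]
gripper_width: 54.4
t 54.62 TCP [643.6 276.6 134.7] [180.    0.  139.7] F [ 1.8 -0.1 -1. ] w 55.3 
 shift [ 78.5  -2.6 116.7] turn [ 0.   0.  -0.3]
```

View pics/w35.png

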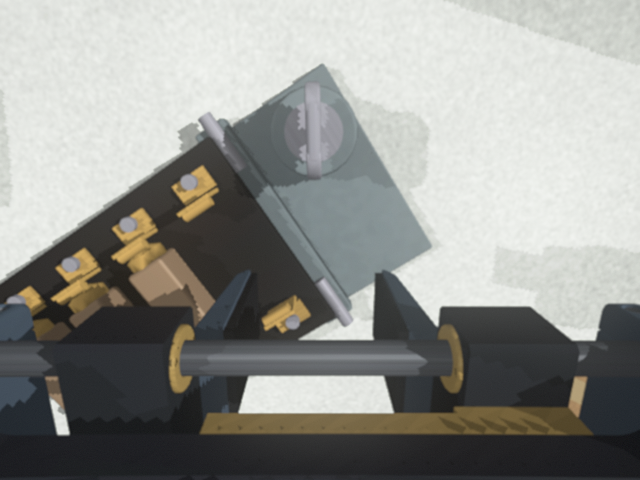

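```bash
python3 -c "
from h import *
f=cam('wrist')
A=p2w(f,313,85,80);B=p2w(f,314,177,80);d=A-B
print(A,B,(A+B)/2,np.linalg.norm(d),np.degrees(np.arctan2(d[1],d[0])))
go([582.2,325.4,18],140)"
```

```text
[560.95075242 344.11481286  80.        ] [604.70286481 307.68268204  80.        ] [582.82680861 325.89874745  80.        ] 56.93458961950587 140.21604683527735
t 54.67 TCP [643.8 276.8 134.8] [180.    0.  139.7] F [-0.1 -0.4  0. ] w 54.9 
 shift [ 78.4  -2.8 116.8] turn [ 0.   0.  -0.3]
```

```bash
python3 -m creep '[[0.4,39,-1,0,0,0,-0.4],[0.4,39,-1,0,0,0,0],[0.4,0,0,0,0,0,0],[0.4,0,0,40,0,0,0],[0.4,0,0,20,0,0,0]]';python3 -m creep '[[0.4,0,0,0,0,0,0],[0.4,0,0,0,0,0,0]]';python3 -c "
from h import *
cam('wrist','w36')
go([582.5,325.6,18],140.2)"
```

```text
time_s: 55.3
ee_pos: [582.8, 325.0, 72.7]
ee_rot: [-179.9, 0.0, 140.1]
force: [0.7, 0.2, -1.2]
gripper_width: 54.7
time_s: 55.55
ee_pos: [584.1, 326.0, 75.3]
ee_rot: [179.9, 0.1, 140.1]
force: [0.7, 0.8, -0.2]
gripper_width: 54.9
t 55.6 TCP [584.2 326.2  75.6] [1.799e+02 1.000e-01 1.401e+02] F [ 0.3  0.2 -0.3] w 54.8 
 shift [ 0.9 -1.7 57.6] turn [ 0.1  0.1 -0.1]
```

View pics/w36.png

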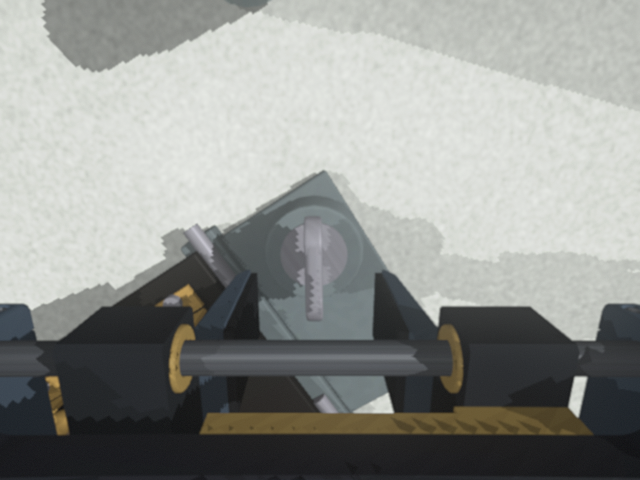

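Aligned; key lies between the fingers. Lower and grip.

```bash
python3 -m creep '[[0.4,1,-1,20,0,0,0],[0.4,0,0,20,0,0,0],[0.4,0,0,10,0,0,0],[0.4,0,0,7,0,0,0],[0.4,0,0,0,0,0,0]]';python3 -c "
from h import *
go([582.5,325.6,18],140.2)"
```

```text
time_s: 56.22
ee_pos: [581.6, 326.0, 17.2]
ee_rot: [180.0, 0.0, 140.1]
force: [0.7, -0.4, -0.3]
gripper_width: 54.5
t 56.23 TCP [581.6 326.   17.2] [180.    0.  140.1] F [ 0.7 -0.4 -0.3] w 54.5 
 shift [-1.   0.2 -0.8] turn [ 0.   0.  -0.1]
```

```bash
python3 -m creep '[[0.7,-1,0,0,0,0,0],[1,0,0,0,0,0,0],[1,0,0,0,0,0,0],[1,0,0,0,0,0,0],[1,0,0,0,0,0,0]]' 45;python3 -m creep '[[1,0,0,0,0,0,0],[1,0,0,0,0,0,0]]';python3 -c "
from h import *
cam('wrist','w37')
go([582.5,325.6,18],140.2)"
```

```text
time_s: 56.85
ee_pos: [582.5, 325.7, 17.2]
ee_rot: [179.9, 0.0, 140.1]
force: [0.5, 0.0, 0.0]
gripper_width: 9.6
time_s: 57.1
ee_pos: [582.5, 325.7, 17.2]
ee_rot: [180.0, 0.0, 140.1]
force: [1.0, 1.2, -1.3]
gripper_width: 9.6
t 57.15 TCP [582.5 325.7  17.2] [180.    0.  140.1] F [1.2 2.3 0.7] w 10.1 
 shift [-0.1 -0.1 -0.8] turn [ 0.   0.  -0.1]
```

View pics/w37.png

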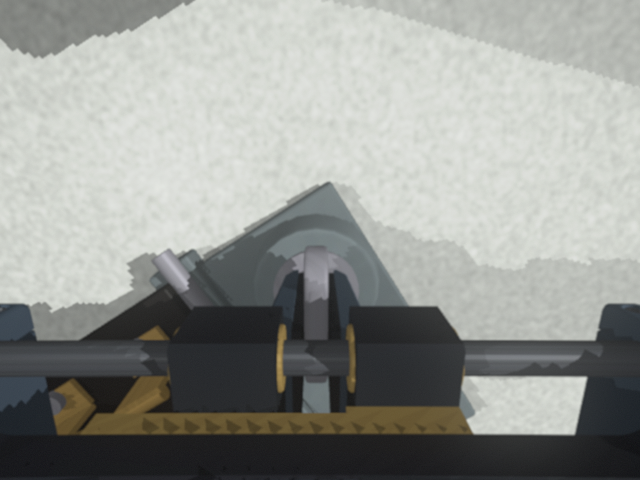

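Gripped (10 mm). Turn clockwise (tool +z), 8° per row.

```bash
python3 -m creep '[[1,0,0,0,0,0,6],[1,0,0,0,0,0,8],[1,0,0,0,0,0,8],[1,0,0,0,0,0,8],[1,0,0,0,0,0,0]]'; python3 -c "
from h import *
p,r,s=tool();print(s['torque'],s['force'],s['ee_rot'],s['gripper_width'])
cam('wrist','w38')"
```

```text
time_s: 57.78
ee_pos: [582.2, 325.5, 17.2]
ee_rot: [180.0, -0.0, 110.2]
force: [-0.3, 1.4, -0.3]
gripper_width: 9.5
[ 0.24386585 -0.25603646 -0.15218419] [-0.30889562  1.38229741 -0.33803215] [ 1.79991087e+02 -6.04951577e-03  1.10214780e+02] 9.526193193394596
```

View pics/w38.png

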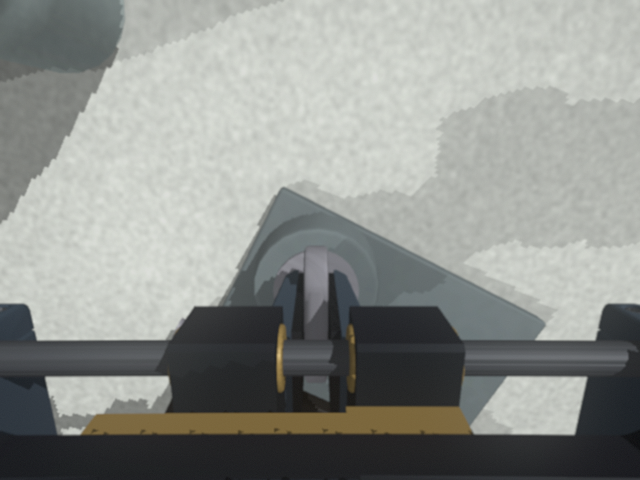

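```bash
for i in 1; do :; done; python3 -m creep '[[1,0,0,0,0,0,8],[1,0,0,0,0,0,8],[1,0,0,0,0,0,8],[1,0,0,0,0,0,8],[1,0,0,0,0,0,8]]'; python3 -m creep '[[1,0,0,0,0,0,8],[1,0,0,0,0,0,8],[1,0,0,0,0,0,8],[1,0,0,0,0,0,8],[1,0,0,0,0,0,8]]'; python3 -m creep '[[1,0,0,0,0,0,8],[1,0,0,0,0,0,8],[1,0,0,0,0,0,8],[1,0,0,0,0,0,8],[1,0,0,0,0,0,8]]';python3 -m creep '[[1,0,0,0,0,0,5],[1,0,0,0,0,0,0]]'; python3 -c "
from h import *
p,r,s=tool();print(s['torque'],s['force'],s['ee_rot'],s['gripper_width'],s['qpos'])
cam('wrist','w39')"
```

```text
time_s: 58.45
ee_pos: [581.8, 325.5, 17.2]
ee_rot: [-180.0, 0.0, 70.0]
force: [0.1, 1.3, 0.5]
gripper_width: 9.7
time_s: 59.08
ee_pos: [581.5, 325.7, 17.2]
ee_rot: [-180.0, 0.0, 30.0]
force: [-1.3, 1.2, 0.3]
gripper_width: 10.1
time_s: 59.7
ee_pos: [581.4, 326.1, 17.2]
ee_rot: [-180.0, 0.1, -10.0]
force: [-1.5, 3.0, 1.0]
gripper_width: 9.6
time_s: 59.95
ee_pos: [581.4, 326.2, 17.2]
ee_rot: [-180.0, 0.1, -14.7]
force: [-1.7, 4.7, 1.0]
gripper_width: 9.8
[ 0.77800299  0.41568645 -0.0859735 ] [-1.68758519  4.69761331  1.02821396] [-1.79955922e+02  8.33112846e-02 -1.47412191e+01] 9.831983445089335 [2.82531453e+01 3.35605508e+01 8.86000350e+01 1.05157169e-01
 5.78703352e+01 1.32938446e+02]
```

View pics/w39.png

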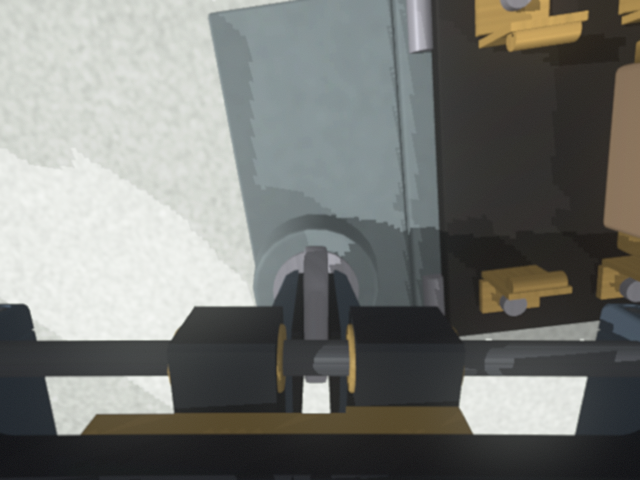

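```bash
python3 -m creep '[[0.8,0,0,0,0,0,0],[0.4,0,0,0,0,0,0],[0.4,0,0,0,0,0,0],[0.4,0,0,-25,0,0,0],[0.4,0,0,-30,0,0,0]]'; python3 -m creep '[[0.4,0,0,-10,0,0,-10],[0.4,0,0,0,0,0,-10],[0.4,0,0,0,0,0,-10],[0.4,0,0,0,0,0,-10],[0.4,0,0,0,0,0,-10]]';python3 -m creep '[[0.4,0,0,0,0,0,-10],[0.4,0,0,0,0,0,-10],[0.4,0,0,0,0,0,-10],[0.4,0,0,0,0,0,-10],[0.4,0,0,0,0,0,-10]]';python3 -m creep '[[0.4,0,0,0,0,0,-10],[0.4,0,0,0,0,0,-10],[0.4,0,0,0,0,0,-10],[0.4,0,0,0,0,0,-10],[0.4,0,0,0,0,0,-10]]';python3 -m creep '[[0.4,0,0,0,0,0,-10],[0.4,0,0,0,0,0,-10],[0.4,0,0,0,0,0,-10],[0.4,0,0,0,0,0,0],[0.4,0,0,0,0,0,0]]';python3 -c "
from h import *
cam('wrist','w40')
go([582.3,325.7,17],165.2)"
```

```text
time_s: 60.62
ee_pos: [581.8, 324.7, 71.9]
ee_rot: [179.9, 0.1, -14.9]
force: [-0.2, 0.6, -0.5]
gripper_width: 54.0
time_s: 61.25
ee_pos: [582.3, 324.9, 82.0]
ee_rot: [180.0, 0.0, 35.5]
force: [-0.3, 0.3, -0.0]
gripper_width: 54.8
time_s: 61.88
ee_pos: [582.3, 325.0, 82.0]
ee_rot: [180.0, 0.0, 85.5]
force: [0.3, 0.1, 0.1]
gripper_width: 55.2
time_s: 62.5
ee_pos: [582.3, 325.0, 82.0]
ee_rot: [-180.0, 0.0, 135.5]
force: [0.6, -0.4, 0.2]
gripper_width: 54.8
time_s: 63.12
ee_pos: [582.3, 325.2, 82.1]
ee_rot: [-180.0, 0.0, 165.0]
force: [-0.7, -0.0, 0.5]
gripper_width: 54.7
t 63.17 TCP [582.2 325.2  82.1] [-180.    0.  165.] F [0.8 0.3 0.6] w 54.8 
 shift [ 0.1  0.5 65.1] turn [-0.   0.  -0.2]
```

View pics/w40.png

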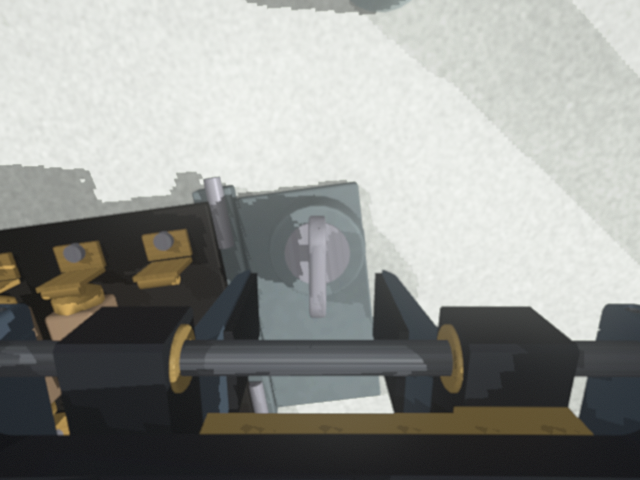

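```bash
python3 -m creep '[[0.4,0,0.5,25,0,0,0],[0.4,0,0,25,0,0,0],[0.4,0,0,15,0,0,0],[0.7,0,0,0,0,0,0],[1,0,0,0,0,0,0]]';python3 -m creep '[[1,0,0,0,0,0,0],[1,0,0,0,0,0,0],[1,0,0,0,0,0,0],[1,0,0,0,0,0,0]]';python3 -m creep '[[1,0,0,0,0,0,8],[1,0,0,0,0,0,8],[1,0,0,0,0,0,8],[1,0,0,0,0,0,8],[1,0,0,0,0,0,8]]';python3 -m creep '[[1,0,0,0,0,0,8],[1,0,0,0,0,0,8],[1,0,0,0,0,0,0]]'; python3 -c "
from h import *
p,r,s=tool();print(s['torque'],s['force'],s['ee_rot'],s['gripper_width'])"
```

```text
time_s: 63.8
ee_pos: [583.1, 326.2, 18.0]
ee_rot: [179.9, 0.1, 165.1]
force: [-0.5, -0.6, 0.2]
gripper_width: 37.6
time_s: 64.3
ee_pos: [582.5, 325.9, 17.5]
ee_rot: [180.0, 0.0, 165.1]
force: [0.2, 0.0, 2.2]
gripper_width: 9.5
time_s: 64.92
ee_pos: [582.3, 325.7, 17.6]
ee_rot: [-180.0, 0.0, 124.9]
force: [-0.9, -1.0, 2.1]
gripper_width: 9.7
time_s: 65.3
ee_pos: [582.2, 325.6, 17.6]
ee_rot: [-180.0, 0.0, 109.2]
force: [-0.1, -0.9, 4.1]
gripper_width: 9.5
[-0.26759217  0.09626524 -0.09145201] [-0.11281043 -0.89982817  4.10793773] [-1.79988594e+02  2.23545574e-02  1.09219478e+02] 9.509060493172129
```

```bash
cat > q.py <<'E'
from h import *
p,r,s=tool();print("T",np.round(s['torque'],2),"yaw",round(s['ee_rot'][2],2),"w",round(s['gripper_width'],1),"eff6",np.round(s['effort'][5],2),"q6",round(s['qpos'][5],2))
E
python3 q.py; python3 -m creep '[[1,0,0,0,0,0,4],[1,0,0,0,0,0,4],[1,0,0,0,0,0,0]]'>/dev/null; python3 q.py; python3 -m creep '[[1,0,0,0,0,0,4],[1,0,0,0,0,0,4],[1,0,0,0,0,0,0]]'>/dev/null; python3 q.py;python3 -m creep '[[1,0,0,0,0,0,4],[1,0,0,0,0,0,4],[1,0,0,0,0,0,0]]'>/dev/null; python3 q.py
```

```text
T [-0.27  0.1  -0.09] yaw 109.22 w 9.5 eff6 0.24 q6 9.03
T [-0.3   0.23  0.  ] yaw 101.27 w 9.5 eff6 0.08 q6 16.97
T [-0.38  0.26 -0.02] yaw 93.26 w 9.9 eff6 0.06 q6 24.99
T [-0.24  0.38  1.53] yaw 85.59 w 10.9 eff6 1.66 q6 32.75
```

```bash
python3 -c "
from h import *
f=cam('wrist','w41');crop(f,220,220,420,370,4,'c41')"
```

```text
(no output)
```

View pics/c41.png

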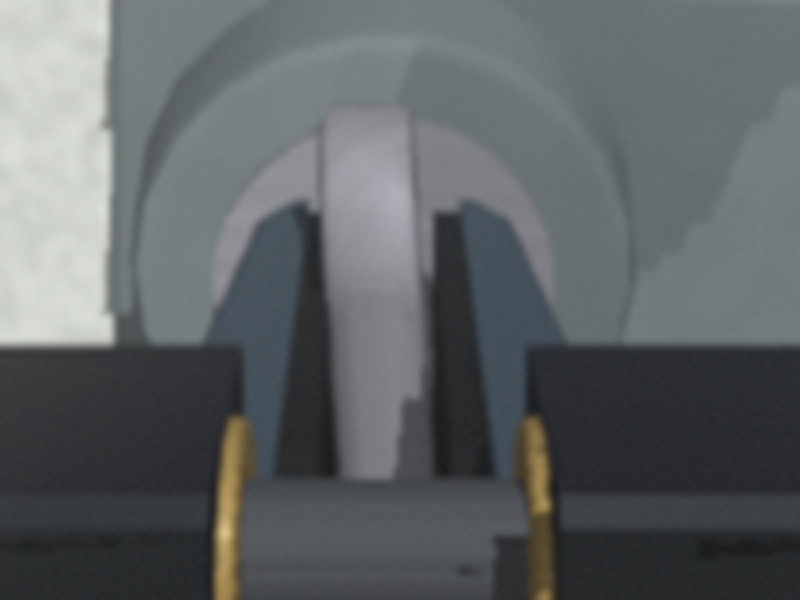

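```bash
python3 -m creep '[[1,0,0,0,0,0,1.5],[1,0,0,0,0,0,0]]'>/dev/null; python3 q.py; python3 -c "
from h import *
f=cam('wrist','w42');crop(f,220,220,420,370,4,'c42')"
```

```text
T [-0.44  0.32  1.41] yaw 84.1 w 11.8 eff6 1.53 q6 34.24
```

```bash
python3 -m creep '[[0.8,0,0,0,0,0,0],[0.4,0,0,0,0,0,0],[0.4,0,0,0,0,0,0],[0.4,0,0,-25,0,0,0],[0.4,0,0,-40,0,0,0]]'; python3 -m creep '[[0.4,0,0,0,0,0,0],[0.4,0,0,0,0,0,0]]'; python3 -c "
from h import *
f=cam('wrist','w43')
go([582,325,18],87)"
```

```text
time_s: 67.4
ee_pos: [581.3, 325.3, 80.9]
ee_rot: [-179.8, 0.1, 83.6]
force: [-0.2, 0.5, -0.4]
gripper_width: 53.8
time_s: 67.65
ee_pos: [581.9, 325.6, 81.4]
ee_rot: [-179.9, 0.0, 83.6]
force: [-1.2, -0.5, -0.8]
gripper_width: 54.8
t 67.7 TCP [581.5 325.4  80.8] [-1.799e+02  1.000e-01  8.360e+01] F [-0.4  0.1 -0.8] w 54.6 
 shift [-0.2  0.7 62.8] turn [-0.1  0.1 -3.4]
```

View pics/w43.png

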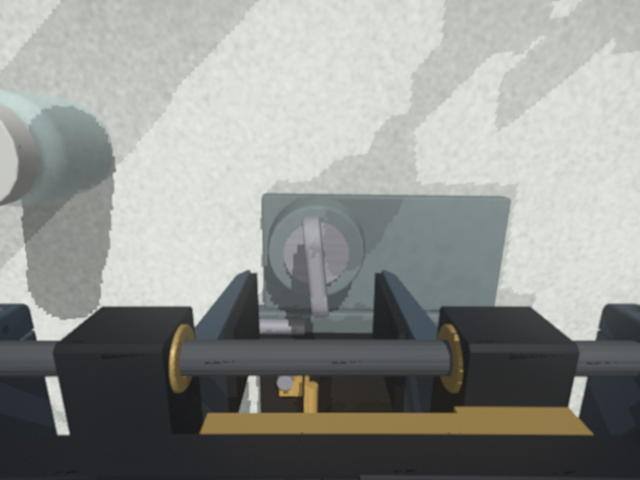

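```bash
python3 -c "
from h import *
f=cam('wrist');crop(f,260,190,380,330,5,'c43')
A=p2w(f,312,216,80);B=p2w(f,319.5,314,80);d=A-B
print(np.linalg.norm(d),np.degrees(np.arctan2(d[1],d[0])))"
```

```text
58.83219900973803 87.75637844720727
```

View pics/c43.png

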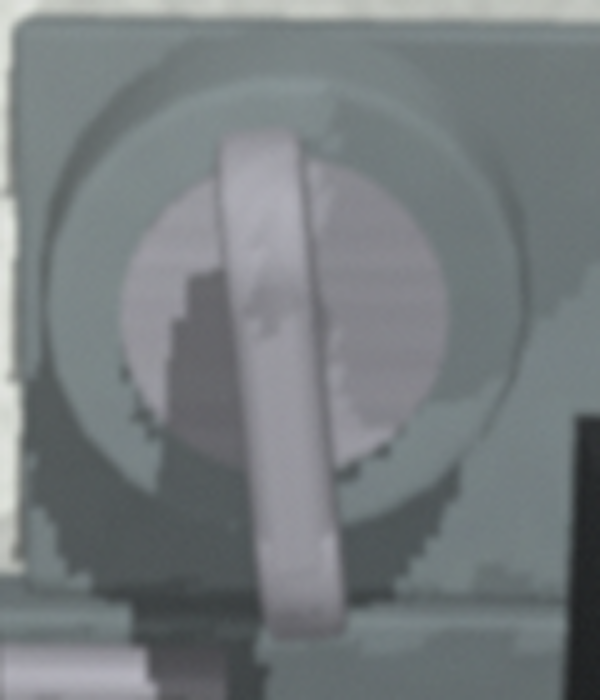

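```bash
python3 -m creep '[[0.4,0,0.5,0,0,0,-4.4],[0.4,0,0,30,0,0,0],[0.4,0,0,25,0,0,0],[0.4,0,0,8,0,0,0],[0.4,0,0,0,0,0,0]]' 60;python3 -m creep '[[0.8,0,0,0,0,0,0],[1,0,0,0,0,0,0],[1,0,0,0,0,0,0],[1,0,0,0,0,0,0],[1,0,0,0,0,0,0]]';python3 q.py;  python3 -m creep '[[1,0,0,0,0,0,1],[1,0,0,0,0,0,0]]'>/dev/null; python3 q.py;python3 -m creep '[[1,0,0,0,0,0,1],[1,0,0,0,0,0,0]]'>/dev/null; python3 q.py;python3 -m creep '[[1,0,0,0,0,0,1],[1,0,0,0,0,0,0]]'>/dev/null; python3 q.py
```

```text
time_s: 68.38
ee_pos: [582.5, 325.6, 18.2]
ee_rot: [-179.9, 0.1, 88.0]
force: [0.7, 0.3, -0.3]
gripper_width: 54.6
time_s: 69.0
ee_pos: [582.0, 325.8, 19.3]
ee_rot: [-179.9, 0.0, 88.1]
force: [-3.6, 1.2, 1.0]
gripper_width: 9.8
T [0.31 0.48 1.22] yaw 88.13 w 9.8 eff6 1.37 q6 30.1
T [0.15 0.68 1.51] yaw 87.17 w 9.8 eff6 1.54 q6 31.1
T [0.15 0.9  1.71] yaw 86.09 w 10.4 eff6 1.73 q6 32.15
T [0.18 0.88 1.84] yaw 85.11 w 11.0 eff6 1.87 q6 33.13
```

```bash
python3 -m creep '[[0.8,0,0,0,0,0,-1.5],[0.4,0,0,0,0,0,0],[0.4,0,0,0,0,0,0],[0.4,0,0,-25,0,0,0],[0.4,0,0,-40,0,0,0]]'; python3 -m creep '[[0.4,0,0,-45,0,0,0],[0.2,-30,20,-20,0,0,0],[0.2,-40,40,0,0,0,0],[0.2,-40,40,0,0,0,0],[0.2,-40,40,0,0,0,0]]';python3 -m creep '[[0.2,-40,40,0,0,0,0],[0.2,-40,40,0,0,0,0],[0.2,-40,40,0,0,0,0],[0.2,-40,40,0,0,0,0],[0.2,0,0,0,0,0,0]]'; python3 -c "
from h import *
f=cam('wrist','w45');f=cam('scene','s45');crop(f,290,170,480,310,4,'s45c');f=cam('top','t45');crop(f,170,150,450,290,2.8,'t45c');go([500,0,200])"
```

```text
time_s: 70.38
ee_pos: [582.2, 325.1, 83.1]
ee_rot: [-179.8, 0.1, 86.5]
force: [0.4, 0.9, -0.1]
gripper_width: 54.0
time_s: 71.0
ee_pos: [714.9, 166.2, 149.2]
ee_rot: [179.9, -0.0, 86.5]
force: [-0.2, 0.9, 1.3]
gripper_width: 73.0
time_s: 71.62
ee_pos: [865.3, -7.1, 145.4]
ee_rot: [-179.9, 0.1, 86.2]
force: [-0.9, -0.6, -1.5]
gripper_width: 73.3
t 71.78 TCP [863.2  -1.3 148.6] [-180.    -0.    86.5] F [ 0.5  0.1 -0.8] w 72.5 
 shift [ -20.8 -362.7  -51.1] turn None
```

View pics/t45c.png

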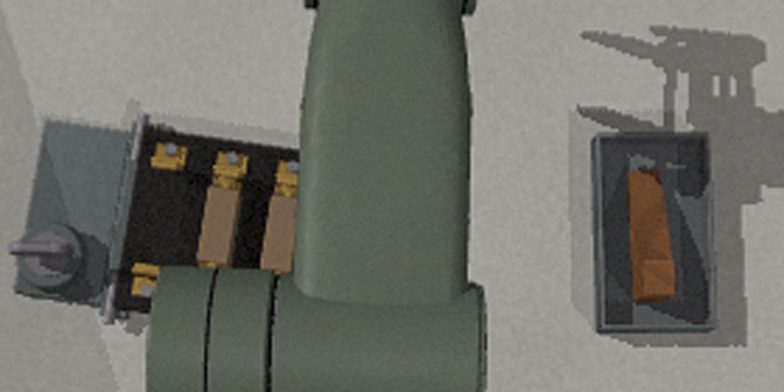

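View pics/s45c.png

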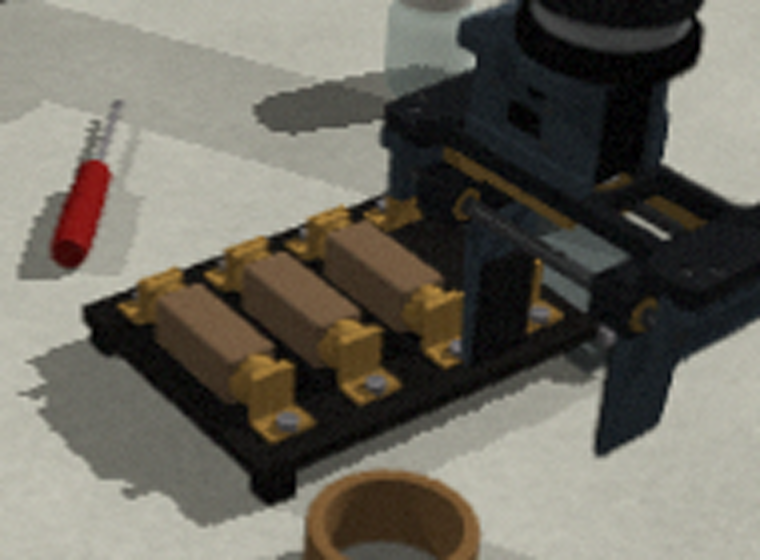

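View pics/w45.png

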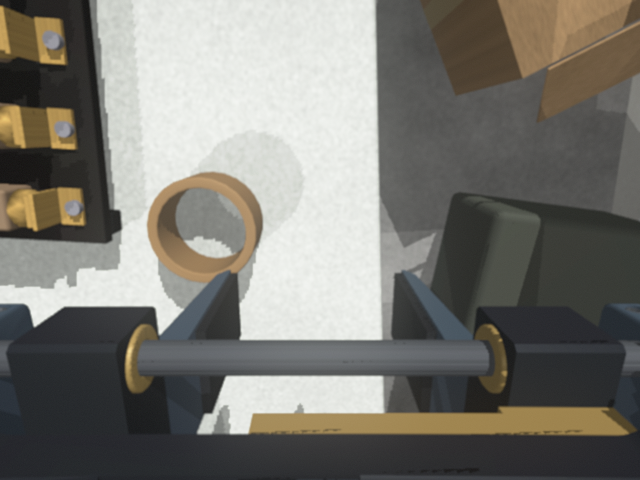

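```bash
python3 -m creep '[[0.2,-10,-30,-10,0,0,0],[0.2,-30,-45,-10,0,0,0],[0.2,-30,-45,-10,0,0,0],[0.2,-30,-45,-10,0,0,0],[0.2,-30,-45,-10,0,0,0]]'; python3 -m creep '[[0.2,-40,-45,0,0,0,0],[0.2,-40,-45,0,0,0,0],[0.2,-40,-45,0,0,0,0],[0.2,-40,-30,0,0,0,0],[0.2,-40,0,0,0,0,0]]'; python3 -m creep '[[0.2,0,0,0,0,0,0],[0.2,0,0,0,0,0,0]]'; python3 -c "
from h import *
f=cam('scene','s46');crop(f,290,170,480,310,4,'s46c');f=cam('top','t46');crop(f,170,150,450,290,2.8,'t46c');go([500,0,200])"
```

```text
time_s: 72.4
ee_pos: [643.7, -117.7, 200.8]
ee_rot: [179.9, 0.0, 86.6]
force: [-0.3, -0.8, -0.0]
gripper_width: 73.0
time_s: 73.03
ee_pos: [467.0, -307.5, 201.0]
ee_rot: [179.9, 0.0, 86.6]
force: [-0.1, 0.4, 0.3]
gripper_width: 73.2
time_s: 73.28
ee_pos: [469.3, -306.9, 199.7]
ee_rot: [180.0, -0.0, 86.6]
force: [-0.2, 0.0, -0.2]
gripper_width: 72.7
t 73.38 TCP [ 469.5 -306.8  199.5] [180.   -0.   86.6] F [-0.2  0.4  0.2] w 73.1 
 shift [308.1  12.5  -0.4] turn None
```

View pics/t46.png

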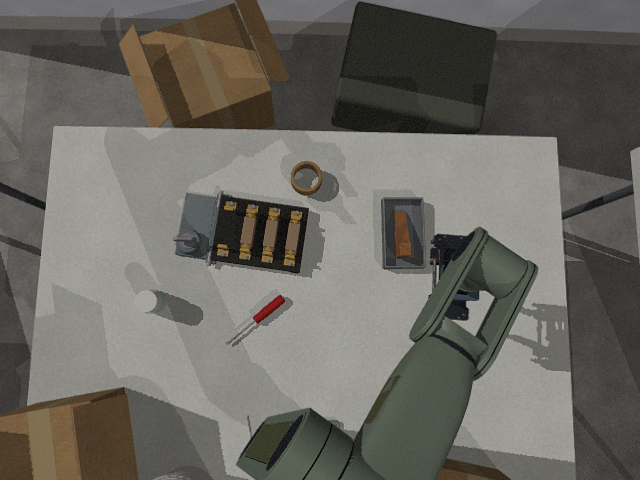

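View pics/s46c.png

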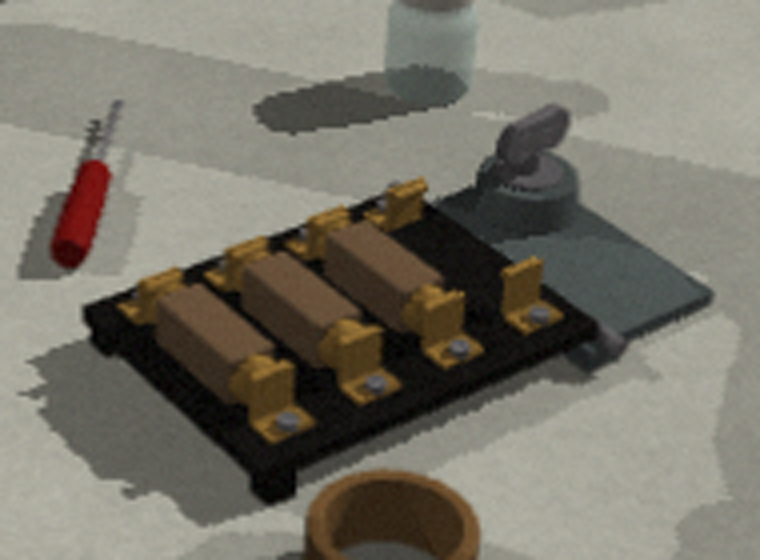

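View pics/t46c.png

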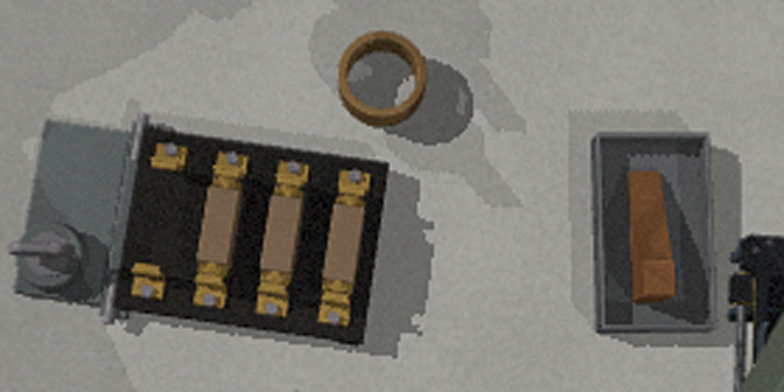

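The top view shows the panel flat, three fuses seated in seats 1 to 3, and the wedge in the tray at about (402, 235). The key stays where I left it, and the tape, driver and jar have not moved. Handing in.

```bash
python3 -c "
from workcell import *
print(job_done())"
```

```text
the job is handed in; nothing more can be done
None
```

The job is done and handed in at about 73 s on the robot's clock; no verdict came back.

- **Wedge and panel:** I drew the wedge out in 2–5 mm tugs at 5–7 N until the panel lay flat, then laid it in the grey tray.
- **Fuses:** I found three fuses. They are snapped into seats 3, 2 and 1, each pushed until the panel pushed back with 12–16 N. The pictures show the clips closed over the caps.
- **Key:** I wound it clockwise in two grips, about 232° in all, to its stop. I gripped it once more and turned: resistance rose to about 1.8 N m and it would not go further.
- **Last checks:** The final top and scene pictures show the panel flat, the fuses in place and the wedge in the tray. The key is as left and the tape, screwdriver and jar are where they started. The gripper is clear of everything.

- **Fingertip mismatch:** The fingertips end about 36 mm short of the reported TCP. My first grip on the wedge closed above it without moving it; I corrected for the offset in every grasp after that.
- **Wrong-way retreat:** After winding the key I first moved away in the wrong direction, high over the panel. It touched nothing.

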